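Fetch the reamer cone from behind the crowd and fit it on the juicer

TASK

The juicer's white reamer cone is at the back of the low wooden stand, behind the capped jug, the measuring cup and the upturned funnel. Stand those three upright on the steel tray first, then fetch the cone and fit it fully down, upright, over the juicer's spindle while they wait on the tray; then put the jug, the cup and the funnel each back upright on the exact spot where it stood at the start. Do not tip any of them over, and leave the two spice jars and the glass bowl where they are.

Things in the scene. Friction and masses are not known exactly. Their poses are not given: they have to be found in the camera images.
- jug_center (a point): White ceramic jug with a wooden twist cap, loose, 148 mm tall, standing upright. Body 72 mm across up to 85 mm high, narrowing to the cap at 118 mm; the cap is a 40 mm wide cylinder from 118 to 148 mm high, fixed tight, and the place to grip. A small ear handle 9 mm thick on its own -x side reaches 54 mm from the axis, 28 to 92 mm high. About 0.45 kg. The point is on its axis, 74 mm above its underside; own z up.
- cup_center (a point): Aluminium measuring cup without a handle, loose, a straight open cylinder 56 mm wide and 110 mm tall, wall 3 mm, standing upright; grip it across the outside near the rim. About 0.15 kg. The point is on its axis, half-way up (55 mm above its underside).
- funnel_center (a point): Stainless steel funnel, loose, standing mouth down: 80 mm wide at the bottom, narrowing to 24 mm at 55 mm high, then a straight stem 18 mm wide from 55 to 120 mm high, closed inside, gripped by the stem. About 0.12 kg. The point is on its axis, half-way up (60 mm above its underside).
- cone_center (a point): Reamer cone of the juicer, loose, white ribbed plastic, bullet-shaped: a 52 mm wide cylinder up to 42 mm high (about 55 mm over the thin ribs, which are only for looks), rounding off to a blunt tip at 70 mm. Hollow below: a round hole 44 mm wide and 36 mm deep. Stands hole down, upright. About 0.10 kg. The point is on its axis, half-way up (35 mm above its underside).
- tray_in (a point): Shallow steel tray, fixed, 320 mm long (its own x) by 160 mm wide (its own y), rim 14 mm high and 5 mm thick. The point is the centre of its inner floor, 5 mm above the worktop; own z up. It holds the three things in a row along its length, about 100 mm apart. It may lie left or right of the stand.
- juicer_seat (a point): Electric citrus juicer, fixed, white round body about 156 mm wide with a grey dish on top. The point is the centre of the dish's floor, 106 mm above the worktop, where the cone's underside comes to rest. From it a steel spindle 20 mm wide rises 24 mm on the vertical axis; the dish's inside is about 116 mm wide at the floor, and its rim is 14 mm above the floor. It may be left or right of the stand, opposite the tray.
- stand: Low wooden stand, fixed, 200 mm deep (its own x, away from the robot) by 292 mm wide (own y); its top is 15 mm above the worktop, with a rim 10 to 15 mm higher along the back and sides. Origin at the centre of its underside. The cone is near its back in the middle; the jug, the cup and the funnel stand in front of it in any order.
- jar_a_center (a point): Small amber spice jar, loose, 36 mm wide, 55 mm tall, in a back corner of the stand; leave it. The point is on its axis, half-way up.
- jar_b_center (a point): The other such spice jar, in the other back corner; leave it. The point is on its axis, half-way up.
- bowl: Glass collecting bowl, loose, 96 mm wide, 55 mm tall, on the worktop below the juicer's spout; leave it. Origin at the centre of its underside.

How it is judged (in metres and radians):
On the way, in this order (a step that is already met when the one before it is completed fails the run):
1. the jug, the cup and the funnel all stand upright on the tray, the cone still in its place (x of jug_center in the frame of tray_in between -0.135 and 0.135 m and y of jug_center in the frame of tray_in between -0.058 and 0.058 m and z of jug_center in the frame of tray_in between 0.066 and 0.082 m and angle between each of jug_center, cup_center, funnel_center's own z axis and vertical below 0.15 rad and x of cup_center in the frame of tray_in between -0.135 and 0.135 m and y of cup_center in the frame of tray_in between -0.058 and 0.058 m and z of cup_center in the frame of tray_in between 0.047 and 0.063 m and x of funnel_center in the frame of tray_in between -0.135 and 0.135 m and y of funnel_center in the frame of tray_in between -0.058 and 0.058 m and z of funnel_center in the frame of tray_in between 0.052 and 0.068 m and distance of cone_center from where it was at the start of the episode below 0.03 m), for 0.2 s.
2. the cone is fitted on the juicer while the three still stand on the tray (horizontal distance between cone_center and juicer_seat below 0.014 m and z of cone_center in the frame of juicer_seat between 0.027 and 0.042 m and angle between cone_center's own z axis and vertical below 0.12 rad and x of jug_center in the frame of tray_in between -0.135 and 0.135 m and y of jug_center in the frame of tray_in between -0.058 and 0.058 m and z of jug_center in the frame of tray_in between 0.066 and 0.082 m and angle between each of jug_center, cup_center, funnel_center's own z axis and vertical below 0.15 rad and x of cup_center in the frame of tray_in between -0.135 and 0.135 m and y of cup_center in the frame of tray_in between -0.058 and 0.058 m and z of cup_center in the frame of tray_in between 0.047 and 0.063 m and x of funnel_center in the frame of tray_in between -0.135 and 0.135 m and y of funnel_center in the frame of tray_in between -0.058 and 0.058 m and z of funnel_center in the frame of tray_in between 0.052 and 0.068 m), for 0.2 s.
At the end, for the whole second after the job is handed in: The cone sits upright over the juicer's spindle, its underside on the dish's floor (within 14 mm of the axis and 8 mm in height); the jug, the cup and the funnel stand upright, each within 15 mm of where it stood at the start; all are released and at rest (horizontal distance between cone_center and juicer_seat below 0.014 m and z of cone_center in the frame of juicer_seat between 0.027 and 0.042 m and angle between cone_center's own z axis and vertical below 0.12 rad and distance of each of jug_center, cup_center, funnel_center from where it was at the start of the episode below 0.015 m and angle between each of jug_center, cup_center, funnel_center's own z axis and vertical below 0.15 rad and linear speed of each of jug, cup, funnel, cone below 0.02 m/s); the robot touches nothing.
It fails at once if a spice jar or the glass bowl is moved by more than 30 mm (distance of any of jar_a_center, jar_b_center, bowl from where it was at the start of the episode above 0.03 m).
It fails at once if the jug, the cup, the funnel or the cone is tipped over (angle between any of jug_center, cup_center, funnel_center, cone_center's own z axis and vertical above 0.8 rad).
It also fails if it takes over 134 s, if anything falls off the work surface, if the arm or the gripper's body presses on something with over 40 N, if the wrist force passes 120 N, or if a joint passes its speed limit or range.

ROBOT

A 6-joint arm with a two-finger parallel gripper is mounted at the origin on the work surface. World frame = base frame: x ahead of the robot, y to its left, z up, the work surface at z = 0. Lengths are in m, angles in degrees, forces in N, time in s.
With the tool pointing down it reaches from about 0.35 to 0.925 m from the base axis. Payload 6.4 kg.
Tool frame: the origin (TCP) lies at the very end of the fingers, on their centre line; the grasp point (between the pads) lies 19 mm behind it; z points along the fingers, x is the direction in which the jaws open and shut, and the axes are right-handed (so a half turn about z gives the same grasp; the last joint's range is limited). The gripper opens to 94 mm and grips with 3 to 60 N. Pads are 16 mm wide; open, the fingers measure 119 mm over their backs; the gripper's body (75 mm by 177 mm) begins 78 mm behind the grasp point.
Start: joints at [53.222, 14.043, 89.255, -0, 76.702, -9.975], TCP at [0.293, 0.58, 0.205] pointing down, gripper open.
Joint ranges: [-179.41, 179.41], [-58.25, 129.5], [7.25, 145.43], [-54.29, 234.29], [11.92, 165.04], [-157.13, 157.13]. Speed limits (degrees/s): [147.25, 147.25, 180, 180, 180, 180].

INTERFACE

Orientations are given as [roll, pitch, yaw] about the fixed x, y, z axes, in that order (R = Rz(yaw) Ry(pitch) Rx(roll)).
In Python, from rig import * gives the robot as it stands.
- The arm moves only by the shell command python3 -m inch 'ROWS' [OPENING] [FORCE]. ROWS is JSON, a list of rows, each an object of numbers: "dx", "dy", "dz": the shift along the tool's x, y, z in m; "yaw": the turn about the tool's z in rad. In form: [{"dx": .., "dy": .., "dz": .., "yaw": ..}, ...]. A call has 1 to 12 rows; each row shifts and turns the pose as measured when the row begins, along the tool's axes as they then stand; what a row does not reach is not made up. A row lasts 1/10 s, in which the tool goes at most 50 mm and 8.59 degrees, less where a joint would pass 70% of its speed; a pose out of reach is approached as far as the arm can. A call with a gripper value outside its range is refused whole. OPENING is the finger opening in m, from 0 to 0.094, set as the call begins (- or left out, the last holds). The fingers move at their own pace and stop on an object; FORCE is the grip in N (left out, the last holds). Time passes only in rows, so rows that do not move let the fingers close. It gives the time, the measured TCP pose, the force and the opening at its end, in the units of the state.
- observe(): the state, without advancing time (a new reading comes with each control period).
- get_image(name): name is "scene" or "top" or "wrist"; returns a dict with "image" (480x640x3 uint8, red, green, blue), "z_map" (480x640 float32, m along the optical axis (not along the pixel's ray), 0 where there is no reading), "fovy" (degrees; the focal length in pixels is half the picture's height over the tangent of half this angle, whatever the lens; pixels are square), "cx", "cy" (the principal point, pixels), "R" (3x3) and "t" (3): a world point X has camera coordinates R X + t; the wrist camera has in their place "hand_eye" (4x4, takes a point from camera to tool coordinates, whose origin is the TCP and whose axes are the tool frame's). Camera axes: x right, y down, z forward; pixel columns grow to the right and rows downward; lengths in m; the calibration is good to about 2 mm. A picture is of the moment at which its call begins: read the wrist's pose just before it.
- finish_job(): hands the job in, once; it reports no verdict.
The state is a dict: "t": time; "joints": joint angles; "joint_vel": joint speeds; "tau": joint torques, N m; "tool_pos": TCP position; "ee_rot": TCP orientation; "ft_force": force on the tool from outside, world axes, zero at the start; "ft_torque": the same for the moment, N m; "grip_width": finger opening in m.
Only numpy, scipy, OpenCV 4.12 (cv2) and the standard library are available. Lean on these libraries where they do the work, as an engineer would, in place of code of your own. Each camera call takes 0.05 s, during which the arm holds its last target.

## Working session

There is one attempt and no reset: what is moved stays moved. The work goes in short steps, Python scripts to look and compute and a shell command to move; the robot and the scene stay as the last step left them, time stands still between calls to the robot, and variables do not carry over. Pictures are saved under pics/ and viewed, and the job is handed in when it is done.

```bash
ls; mkdir -p pics; cat > h.py <<'E'
from rig import *
import numpy as np, cv2
from scipy.spatial.transform import Rotation as Ro
def save(im,name):
    cv2.imwrite('pics/'+name,cv2.cvtColor(im,cv2.COLOR_RGB2BGR))
def K(d):
    f=240/np.tan(np.radians(d['fovy'])/2); return f,d['cx'],d['cy']
def pts(d,R=None,t=None):
    # world point map from z map, fixed cameras
    f,cx,cy=K(d); v,u=np.mgrid[0:480,0:640]; z=d['z_map']
    P=np.stack([(u-cx)/f*z,(v-cy)/f*z,z],-1)
    if 'hand_eye' in d: return P
    return (P-d['t'])@np.array(d['R'])
E
python3 - <<'E'
from h import *
s=observe();print(s)
for n in ['scene','top']:
    d=get_image(n); save(d['image'],n+'0.png'); np.savez('pics/'+n+'0.npz',**d)
    print(n,d['fovy'],d['cx'],d['cy'],d['R'],d['t'])
E
```

```text
pics
{'t': 0.0, 'joints': array([ 5.32206356e+01,  1.40840817e+01,  8.93238110e+01, -1.25722483e-04,
        7.67012814e+01, -9.97644625e+00]), 'joint_vel': array([-0.04899222, -0.01370813,  0.06664147,  0.00032391, -0.01397643,
       -0.0902066 ]), 'tau': array([ 7.53913282e-04, -4.15836203e+01, -3.14605558e+01,  6.85274578e-02,
        3.32148490e-02, -1.47696637e-04]), 'tool_pos': array([0.29274632, 0.57967817, 0.2043561 ]), 'ee_rot': array([-1.79981207e+02,  1.07544467e-01,  6.31971285e+01]), 'ft_force': array([ 0.42766533, -0.00350633,  0.22672784]), 'ft_torque': array([-0.00795472, -0.00614606,  0.02218548]), 'grip_width': 0.09379251884910728}
scene 47.86452785424586 326.5449982283173 237.90774211585102 [[ 0.04125056  0.99912855  0.00636721]
 [ 0.72244581 -0.02542397 -0.69095997]
 [-0.69019595  0.03310245 -0.72286498]] [-0.00197347 -0.31406167  1.44113826]
top 49.99590310846335 325.2113951685881 236.75283617472755 [[ 9.02706125e-02 -9.95917065e-01 -6.45010167e-04]
 [-9.72101445e-01 -8.79711226e-02 -2.17439331e-01]
 [ 2.16494798e-01  2.02553969e-02 -9.76073625e-01]] [-0.03571611  0.53689691  1.16877881]
```

View pics/scene0.png

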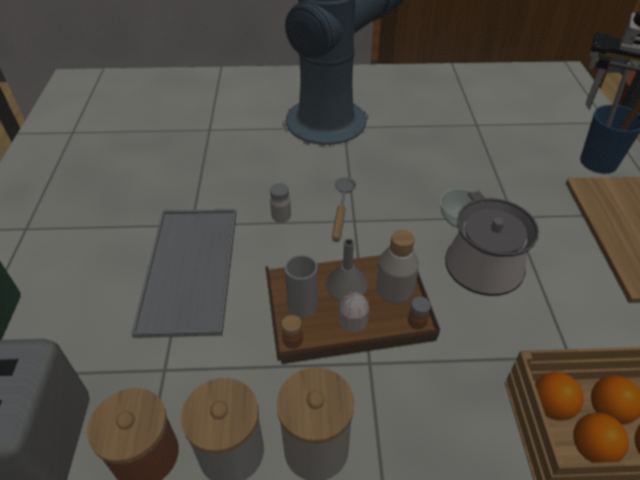

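View pics/top0.png

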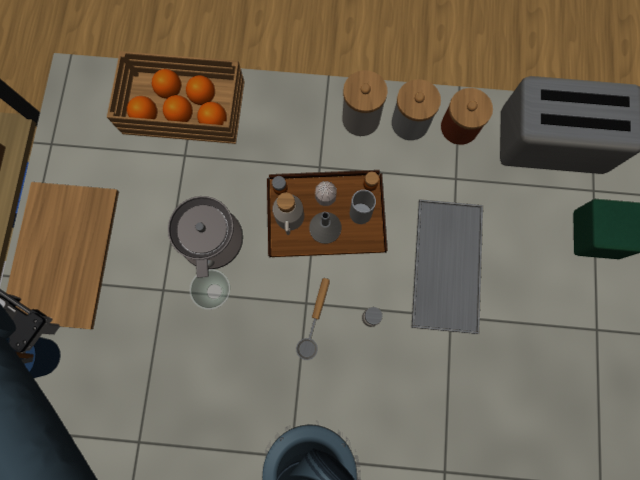

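The top view shows the stand at (268–386, 172–257) with the jug cap at (287,202), cup rim at (363,202), funnel stem tip at (325,217) and cone at (326,192). The tray spans (413–482, 201–332) on the robot's right. The juicer is at (205,232) on the left, with the bowl at (210,290). Next I measure these.

```bash
python3 - <<'E'
from h import *
for n in ['top','scene']:
    d=dict(np.load(f'pics/{n}0.npz')); P=pts(d)
    q={'top':dict(table=(350,290),tray=(447,266),cap=(287,201),cup=(363,196),funnel=(325,217),cone=(325,190),dish=(200,228),dish2=(190,245),bowl=(210,290)),
       'scene':dict(table=(250,400),tray=(190,270),cap=(402,240),funnel=(348,242),cone=(354,300),dish=(497,224),dish2=(480,215))}[n]
    for k,(u,v) in q.items():
        print(n,k,np.round(P[v,u],4),d['z_map'][v,u])
d=dict(np.load('pics/top0.npz'))['image']; 
save(cv2.resize(d[150:350,150:500],(0,0),fx=2.28,fy=2.28,interpolation=cv2.INTER_CUBIC),'top0z.png')
d=dict(np.load('pics/scene0.npz'))['image']; 
save(cv2.resize(d[170:370,240:560],(0,0),fx=2.5,fy=2.5,interpolation=cv2.INTER_CUBIC),'scene0z.png')
E
```

```text
top table [ 0.4246 -0.0587 -0.0088] 1.2680619
top tray [ 0.5039 -0.2917  0.003 ] 1.2690694
top cap [0.5885 0.1024 0.1613] 1.140779
top cup [ 0.6415 -0.0685  0.0773] 1.2308598
top funnel [0.5663 0.0159 0.1357] 1.1592561
top cone [0.6477 0.0233 0.079 ] 1.232403
top dish [0.5173 0.2947 0.1281] 1.1616857
top dish2 [0.4807 0.3181 0.1046] 1.1771744
top bowl [0.3923 0.2819 0.004 ] 1.2555513
scene table [ 0.8651 -0.1399  0.1325] 0.74363315
scene tray [ 0.5171 -0.2901  0.0048] 1.0711799
scene cap [0.599  0.1038 0.1628] 0.9134583
scene funnel [0.5736 0.0151 0.1343] 0.94868994
scene cone [0.6621 0.0211 0.0833] 0.924698
scene dish [0.5303 0.2927 0.1262] 0.9935724
scene dish2 [0.4852 0.2762 0.1063] 1.0385315
```

View pics/top0z.png

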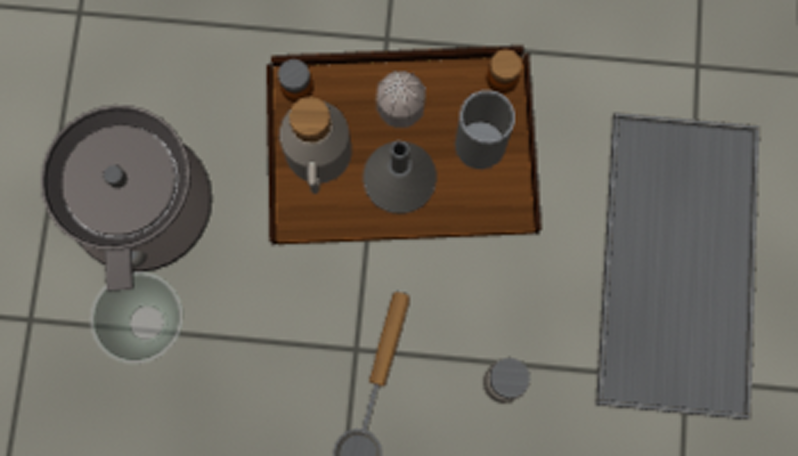

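View pics/scene0z.png

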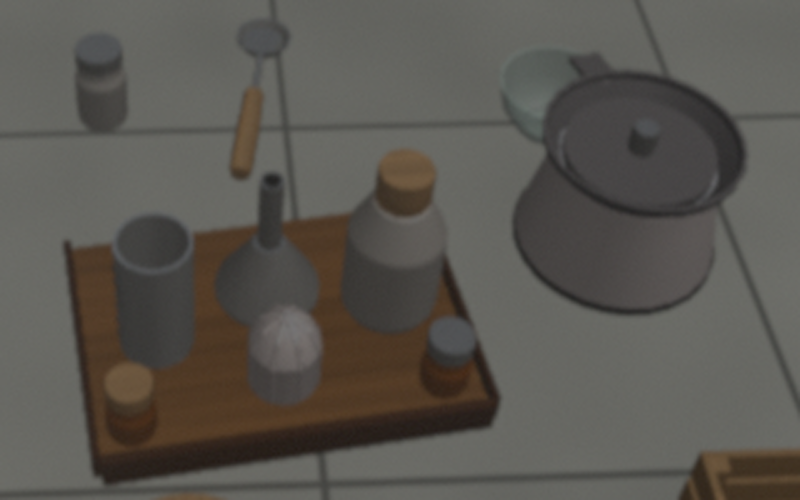

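```bash
cat > meas.py <<'E'
from h import *
def plane(d,uv,z):
    f,cx,cy=K(d); uv=np.atleast_2d(uv).astype(float); R=np.array(d['R']); C=-R.T@d['t']
    r=np.c_[(uv[:,0]-cx)/f,(uv[:,1]-cy)/f,np.ones(len(uv))]@R
    return C+r*((z-C[2])/r[:,2])[:,None]
def top_of(d,xy,rad,ztop,tol=0.008,show=False):
    P=pts(d); m=(np.hypot(P[...,0]-xy[0],P[...,1]-xy[1])<rad)&(abs(P[...,2]-ztop)<tol)&(d['z_map']>0)
    m=m.astype(np.uint8)
    c,_=cv2.findContours(m,cv2.RETR_EXTERNAL,cv2.CHAIN_APPROX_NONE)
    if not c: return None
    c=max(c,key=cv2.contourArea)[:,0,:]
    W=plane(d,c,ztop)[:,:2].astype(np.float32)
    (x,y),r=cv2.minEnclosingCircle(W)
    A=np.c_[2*W,np.ones(len(W))]; s=np.linalg.lstsq(A,(W**2).sum(1),rcond=None)[0]
    return np.round([s[0],s[1],np.sqrt(s[2]+s[0]**2+s[1]**2),x,y,r],4), m.sum()
E
python3 - <<'E'
from meas import *
for n in ['top','scene']:
    d=dict(np.load(f'pics/{n}0.npz'))
    for k,xy,rad,z,tol in [('cap',(.597,.103),.04,.163,.007),('cup',(.61,-.07),.045,.125,.010),('funnel',(.57,.016),.03,.135,.008),('cone',(.66,.021),.04,.085,.02),('conecyl',(.66,.021),.04,.057,.05),('rim',(.51,.29),.12,.12,.008),('spindle',(.52,.293),.03,.13,.008),('jarL',(.68,.12),.05,.07,.008),('jarR',(.68,-.085),.05,.07,.008)]:
        print(n,k,top_of(d,xy,rad,z,tol))
    P=pts(d)
    m=((P[...,0]>.3)&(P[...,0]<.72)&(P[...,1]>-.42)&(P[...,1]<-.18)&(abs(P[...,2])<.03))
    hsv=cv2.cvtColor(d['image'],cv2.COLOR_RGB2HSV)
    print([hsv[v,u] for u,v in ([(447,266),(447,230),(500,260)] if n=='top' else [(190,270),(120,270)])])
E
```

```text
top cap (array([0.5885, 0.1053, 0.0191, 0.5886, 0.1049, 0.0203]), np.uint64(249))
top cup (array([ 0.6149, -0.0682,  0.0273,  0.6146, -0.0693,  0.0291]), np.uint64(133))
top funnel (array([0.5704, 0.0158, 0.0085, 0.5707, 0.0158, 0.0099]), np.uint64(54))
top cone (array([0.6468, 0.0221, 0.0209, 0.6457, 0.0227, 0.0233]), np.uint64(252))
top conecyl (array([0.6469, 0.0198, 0.0376, 0.647 , 0.0197, 0.0394]), np.uint64(756))
top rim (array([0.5211, 0.2961, 0.0738, 0.5178, 0.2944, 0.079 ]), np.uint64(577))
top spindle (array([0.5213, 0.2952, 0.0092, 0.5212, 0.295 , 0.0105]), np.uint64(63))
top jarL (array([0.6604, 0.1373, 0.0159, 0.6597, 0.1378, 0.0175]), np.uint64(147))
top jarR (array([ 0.6914, -0.0864,  0.0157,  0.6907, -0.087 ,  0.0177]), np.uint64(171))
[array([120,   5,  98], dtype=uint8), array([105,   5,  93], dtype=uint8), array([ 25,  23, 132], dtype=uint8)]
scene cap (array([0.5944, 0.1045, 0.0203, 0.5953, 0.1057, 0.0227]), np.uint64(349))
scene cup (array([ 0.6216, -0.0688,  0.0291,  0.622 , -0.0694,  0.0318]), np.uint64(334))
scene funnel (array([0.5762, 0.0158, 0.0103, 0.5765, 0.0162, 0.0123]), np.uint64(90))
scene cone (array([0.6681, 0.0201, 0.0215, 0.6687, 0.0206, 0.0239]), np.uint64(435))
scene conecyl (array([0.6776, 0.0191, 0.0432, 0.6757, 0.0206, 0.0524]), np.uint64(1597))
scene rim (array([0.5265, 0.2951, 0.0751, 0.5266, 0.2952, 0.0776]), np.uint64(921))
scene spindle (array([0.5278, 0.2941, 0.0108, 0.5276, 0.2935, 0.0131]), np.uint64(87))
scene jarL (array([0.6661, 0.1364, 0.0173, 0.6666, 0.1359, 0.0196]), np.uint64(275))
scene jarR (array([ 0.6971, -0.0868,  0.0169,  0.6977, -0.0868,  0.0189]), np.uint64(403))
[array([108,  15,  86], dtype=uint8), array([ 36,  13, 102], dtype=uint8)]
```

```bash
python3 - <<'E'
from meas import *
d=dict(np.load('pics/top0.npz'))
c=plane(d,[(418.5,200.5),(482,205.5),(478,333),(412,327.5)],.014); print(c.round(3),c.mean(0))
d=dict(np.load('pics/scene0.npz'))
c=plane(d,[(166,210.5),(237,209.5),(221,332),(136,333)],.014); print(c.round(3),c.mean(0))
d=get_image('wrist');print(d['hand_eye'],d['fovy'],d['cx'],d['cy'])
E
python3 -m inch '[{"dz":-0.03,"yaw":-0.12},{"dz":-0.03,"yaw":-0.12},{"dz":-0.03,"yaw":-0.12},{"yaw":-0.1}]'
```

```text
[[ 0.662 -0.211  0.014]
 [ 0.663 -0.371  0.014]
 [ 0.347 -0.369  0.014]
 [ 0.346 -0.212  0.014]] [ 0.50470827 -0.29073029  0.014     ]
[[ 0.353 -0.362  0.014]
 [ 0.355 -0.208  0.014]
 [ 0.672 -0.213  0.014]
 [ 0.668 -0.363  0.014]] [ 0.51205947 -0.28675505  0.014     ]
[[ 9.99999372e-01  5.11530473e-04  9.97351872e-04  9.74064028e-04]
 [-7.49141063e-04  9.66880737e-01  2.55227506e-01 -7.41311243e-02]
 [-8.33763666e-04 -2.55228093e-01  9.66880512e-01 -1.79159741e-01]
 [ 0.00000000e+00  0.00000000e+00  0.00000000e+00  1.00000000e+00]] 71.01150083453385 322.4307493299788 241.24159274642858validation failed for argument at $[0]...
```

```bash

python3 -m inch '[{"dx":0,"dy":0,"dz":-0.03,"yaw":-0.12},{"dx":0,"dy":0,"dz":-0.03,"yaw":-0.12},{"dx":0,"dy":0,"dz":-0.03,"yaw":-0.12},{"dx":0,"dy":0,"dz":0,"yaw":-0.1}]'
```

```text
t: 0.55
tool_pos: [0.2919, 0.5785, 0.294]
ee_rot: [-179.7, 0.4, 90.6]
ft_force: [-0.6, 0.3, 0.7]
grip_width: 0.0937
```

```bash

python3 -m inch '[{"dx":-0.045,"dy":0.02,"dz":0,"yaw":0},{"dx":-0.045,"dy":0.02,"dz":0,"yaw":0},{"dx":-0.045,"dy":0.02,"dz":0,"yaw":0},{"dx":-0.045,"dy":0.02,"dz":0,"yaw":0},{"dx":-0.045,"dy":0.02,"dz":0,"yaw":0},{"dx":-0.045,"dy":0.02,"dz":0,"yaw":0},{"dx":-0.045,"dy":0.02,"dz":-0.01,"yaw":0},{"dx":-0.045,"dy":0.02,"dz":-0.01,"yaw":0},{"dx":-0.045,"dy":0.02,"dz":-0.01,"yaw":0},{"dx":-0.045,"dy":0.02,"dz":0,"yaw":0},{"dx":-0.045,"dy":0.02,"dz":0,"yaw":0},{"dx":-0.045,"dy":0.02,"dz":0,"yaw":0}]'
```

```text
t: 1.75
tool_pos: [0.5396, 0.0373, 0.3239]
ee_rot: [-179.7, 0.4, 91.3]
ft_force: [1.1, 0.5, 0.3]
grip_width: 0.0942
```

```bash

python3 -m inch '[{"dx":0,"dy":0,"dz":0,"yaw":0},{"dx":0,"dy":0,"dz":0,"yaw":0},{"dx":0,"dy":0,"dz":0,"yaw":0}]'; python3 - <<'E'
from h import *
s=observe(); print(s['tool_pos'],s['ee_rot'])
d=get_image('wrist'); save(d['image'],'w1.png'); np.savez('pics/w1.npz',tp=s['tool_pos'],er=s['ee_rot'],**d)
E
```

```text
t: 2.05
tool_pos: [0.5403, 0.0328, 0.3224]
ee_rot: [-179.5, 0.4, 90.9]
ft_force: [-0.3, 0.9, -0.2]
grip_width: 0.0939
[0.54029674 0.03283042 0.32241072] [-179.51504165    0.4181478    90.88157533]
```

View pics/w1.png

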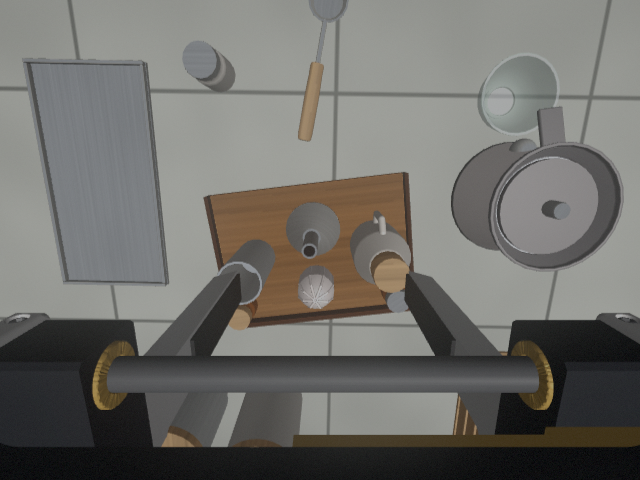

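The wrist view shows all the objects: funnel tip at (311,250), cap at (391,270), cup rim at (240,284), cone at (317,291), juicer spindle at (560,211) and tray at left. Next I work out their positions from this view as a third measurement.

```bash
cat >> meas.py <<'E'
def wristcam(d,tp,er):
    T=np.eye(4); T[:3,:3]=Ro.from_euler('xyz',er,degrees=True).as_matrix(); T[:3,3]=tp
    T=T@d['hand_eye']; e=dict(d); e.pop('hand_eye'); e['R']=T[:3,:3].T; e['t']=-T[:3,:3].T@T[:3,3]; return e
def wshot(name):
    s=observe(); d=get_image('wrist'); save(d['image'],name+'.png'); return wristcam(d,s['tool_pos'],s['ee_rot']),s
E
python3 - <<'E'
from meas import *
d=dict(np.load('pics/w1.npz')); d=wristcam(d,d['tp'],d['er'])
for k,xy,rad,z,tol in [('cap',(.59,.103),.04,.163,.007),('cup',(.61,-.07),.045,.125,.010),('funnel',(.57,.016),.03,.135,.008),('cone',(.65,.021),.04,.085,.012),('rim',(.51,.29),.12,.12,.008),('spindle',(.52,.293),.03,.13,.008),('jarL',(.66,.137),.04,.07,.008),('jarR',(.69,-.086),.04,.07,.008)]:
        print(k,top_of(d,xy,rad,z,tol))
print(plane(d,[(311,250.5),(391,272)],.135),plane(d,[(391,272)],.163),plane(d,[(560.5,211.5)],.13))
print(plane(d,[(28,59),(146,61),(168,284),(64,282)],.014).mean(0), plane(d,[(28,59),(146,61),(168,284),(64,282)],.014))
P=pts(d); print(P[232,280],P[150,100],P[150,200])
E
```

```text
cap (array([0.5901, 0.1061, 0.0192, 0.5901, 0.1069, 0.0207]), np.uint64(1017))
cup (array([ 0.6163, -0.0649,  0.0261,  0.6162, -0.0642,  0.0291]), np.uint64(380))
funnel (array([0.5724, 0.0182, 0.009 , 0.5725, 0.0185, 0.01  ]), np.uint64(214))
cone (array([0.6501, 0.0244, 0.0178, 0.6502, 0.0248, 0.0192]), np.uint64(554))
rim (array([0.5231, 0.2974, 0.0748, 0.5211, 0.2973, 0.0775]), np.uint64(3106))
spindle (array([0.5232, 0.2954, 0.0106, 0.5231, 0.2951, 0.0123]), np.uint64(310))
jarL (array([0.663 , 0.1373, 0.0153, 0.6622, 0.138 , 0.018 ]), np.uint64(373))
jarR (array([ 0.6939, -0.0819,  0.0158,  0.6931, -0.0835,  0.0182]), np.uint64(370))
[[0.57298882 0.02026354 0.135     ]
 [0.59707631 0.11262476 0.135     ]] [[0.58724215 0.10662139 0.163     ]] [[0.52437244 0.2971035  0.13      ]]
[ 0.50827792 -0.284612    0.014     ] [[ 0.35102698 -0.36056548  0.014     ]
 [ 0.35115441 -0.2043189   0.014     ]
 [ 0.66561298 -0.20590397  0.014     ]
 [ 0.66531733 -0.36765963  0.014     ]]
[ 0.57967435 -0.030557    0.01434141] [ 0.46591331 -0.28735659  0.00599267] [ 0.46354836 -0.14673132 -0.00137772]
```

```bash

python3 -m inch '[{"dx":-0.004,"dy":0.01,"dz":0.02,"yaw":0},{"dx":-0.004,"dy":0.01,"dz":0.03,"yaw":0},{"dx":-0.004,"dy":0.01,"dz":0.03,"yaw":0.015},{"dx":-0.004,"dy":0.003,"dz":0.03,"yaw":0},{"dx":0,"dy":0,"dz":0.02,"yaw":0},{"dx":0,"dy":0,"dz":0,"yaw":0},{"dx":0,"dy":0,"dz":0,"yaw":0}]' 0.05 20
```

```text
t: 2.8
tool_pos: [0.5726, 0.0274, 0.1916]
ee_rot: [-179.9, 0.4, 91.0]
ft_force: [0.2, 0.5, 0.9]
grip_width: 0.0502
```

```bash

python3 -m inch '[{"dx":-0.006,"dy":0,"dz":0,"yaw":0},{"dx":-0.005,"dy":0,"dz":0.0,"yaw":0},{"dx":0,"dy":0,"dz":0.0,"yaw":0}]'; python3 -m inch '[{"dx":0,"dy":0,"dz":0,"yaw":0},{"dx":0,"dy":0,"dz":0,"yaw":0}]'; python3 - <<'E'
from meas import *
d,s=wshot('w2'); print(s['tool_pos'],top_of(d,(.572,.017),.03,.135,.008))
E
```

```text
t: 3.1
tool_pos: [0.5744, 0.0168, 0.1958]
ee_rot: [179.8, 0.5, 91.1]
ft_force: [0.3, -0.3, -0.5]
grip_width: 0.05
t: 3.3
tool_pos: [0.5752, 0.0162, 0.1975]
ee_rot: [179.6, 0.5, 91.1]
ft_force: [0.5, -0.8, -0.5]
grip_width: 0.05
[0.57517915 0.01624493 0.19752541] (array([0.5725, 0.0178, 0.0092, 0.5723, 0.018 , 0.0101]), np.uint64(490))
```

View pics/w2.png

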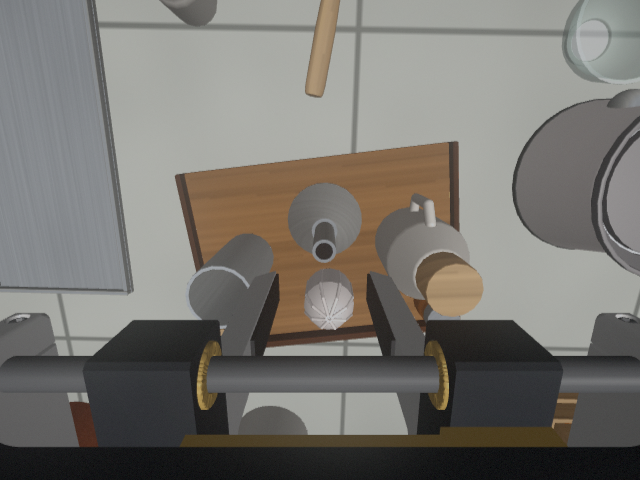

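The wrist view puts the funnel stem tip at (324,249), between the open fingers and lined up with them in y. Going down on it.

```bash

python3 -m inch '[{"dx":0.001,"dy":-0.002,"dz":0.025,"yaw":0},{"dx":0.001,"dy":-0.001,"dz":0.03,"yaw":0},{"dx":0,"dy":0,"dz":0.025,"yaw":0},{"dx":0,"dy":0,"dz":0.01,"yaw":0},{"dx":0,"dy":0,"dz":0.0,"yaw":0},{"dx":0,"dy":0,"dz":0.0,"yaw":0}]'
```

```text
t: 3.95
tool_pos: [0.5752, 0.0171, 0.108]
ee_rot: [179.3, 0.6, 91.1]
ft_force: [0.2, -0.2, 0.2]
grip_width: 0.0499
```

```bash

python3 -m inch '[{"dx":0,"dy":-0.003,"dz":0.01,"yaw":0},{"dx":0,"dy":0,"dz":0.0,"yaw":0}]' ; python3 -m inch '[{"dx":0,"dy":0,"dz":0.0,"yaw":0},{"dx":0,"dy":0,"dz":0.0,"yaw":0},{"dx":0,"dy":0,"dz":0.0,"yaw":0},{"dx":0,"dy":0,"dz":0.0,"yaw":0},{"dx":0,"dy":0,"dz":0.0,"yaw":0},{"dx":0,"dy":0,"dz":0.0,"yaw":0}]' 0.0 20
```

```text
t: 4.15
tool_pos: [0.5736, 0.0167, 0.0995]
ee_rot: [179.1, 0.6, 91.1]
ft_force: [-0.3, -0.0, 0.2]
grip_width: 0.05
t: 4.75
tool_pos: [0.5751, 0.0168, 0.1019]
ee_rot: [178.8, 0.6, 91.1]
ft_force: [0.5, 0.5, -0.4]
grip_width: 0.0174
```

Funnel gripped at 17.4 mm; grasp TCP was (.575, .017, .102). Lifting it and carrying it to the front slot of the tray.

```bash

python3 -m inch '[{"dx":0,"dy":-0.005,"dz":-0.03,"yaw":0},{"dx":0,"dy":-0.01,"dz":-0.03,"yaw":0},{"dx":-0.038,"dy":-0.022,"dz":-0.005,"yaw":0},{"dx":-0.038,"dy":-0.022,"dz":0,"yaw":0},{"dx":-0.038,"dy":-0.022,"dz":0,"yaw":0},{"dx":-0.038,"dy":-0.022,"dz":0,"yaw":0},{"dx":-0.038,"dy":-0.022,"dz":0,"yaw":0},{"dx":-0.038,"dy":-0.022,"dz":0,"yaw":0},{"dx":-0.038,"dy":-0.02,"dz":0,"yaw":0},{"dx":-0.03,"dy":0,"dz":0,"yaw":0}]'
```

```text
t: 5.75
tool_pos: [0.4057, -0.2888, 0.1677]
ee_rot: [179.0, 0.7, 91.6]
ft_force: [0.2, 0.1, -1.3]
grip_width: 0.0174
```

```bash

python3 -m inch '[{"dx":0.003,"dy":0.0,"dz":0.02,"yaw":0.02},{"dx":0,"dy":0,"dz":0.025,"yaw":0},{"dx":0,"dy":0,"dz":0.015,"yaw":0},{"dx":0,"dy":0,"dz":0.008,"yaw":0}]'
```

```text
t: 6.15
tool_pos: [0.406, -0.2929, 0.0993]
ee_rot: [178.8, 1.0, 89.9]
ft_force: [-0.3, 0.2, -1.9]
grip_width: 0.0179
```

```bash

python3 -m inch '[{"dx":0.0,"dy":0.0,"dz":0.005,"yaw":0},{"dx":0,"dy":0,"dz":0.003,"yaw":0}]'; python3 -m inch '[{"dx":0.0,"dy":0.0,"dz":0.003,"yaw":0},{"dx":0,"dy":0,"dz":0.0,"yaw":0}]'
```

```text
t: 6.35
tool_pos: [0.4062, -0.2937, 0.0917]
ee_rot: [178.9, 1.0, 90.0]
ft_force: [-4.3, 0.8, 17.3]
grip_width: 0.0175
t: 6.55
tool_pos: [0.408, -0.2957, 0.0929]
ee_rot: [178.7, 1.3, 90.0]
ft_force: [-0.4, 0.4, -1.1]
grip_width: 0.0177
```

```bash

python3 -m inch '[{"dx":0.0,"dy":0.0,"dz":0.001,"yaw":0},{"dx":0,"dy":0,"dz":0.0,"yaw":0},{"dx":0,"dy":0,"dz":0.0,"yaw":0},{"dx":0,"dy":0,"dz":-0.01,"yaw":0},{"dx":0,"dy":0,"dz":-0.04,"yaw":0},{"dx":0,"dy":0,"dz":-0.045,"yaw":0},{"dx":0,"dy":0,"dz":-0.03,"yaw":0}]' 0.05; python3 - <<'E'
from meas import *
d,s=wshot('w3'); print(s['tool_pos'],s['ee_rot'],s['grip_width'],top_of(d,(.407,-.29),.03,.125,.01))
E
```

```text
t: 7.25
tool_pos: [0.4035, -0.2905, 0.2185]
ee_rot: [179.1, 0.9, 90.1]
ft_force: [0.4, -0.4, 0.4]
grip_width: 0.0501
[ 0.40351015 -0.29045575  0.21854217] [179.05253145   0.89916651  90.07062598] 0.050070845196706446 (array([ 0.4053, -0.2962,  0.0093,  0.4051, -0.2966,  0.0102]), np.uint64(398))
```

View pics/w3.png

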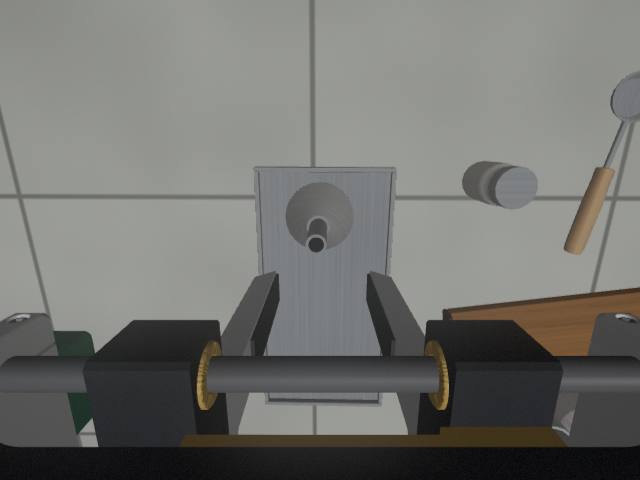

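The funnel stands upright on the tray, stem tip at (317,243), with its base inside the rim. Next the cup.

```bash

python3 -m inch '[{"dx":0.032,"dy":0.03,"dz":0,"yaw":0},{"dx":0.032,"dy":0.03,"dz":0,"yaw":0},{"dx":0.032,"dy":0.03,"dz":0,"yaw":0},{"dx":0.032,"dy":0.03,"dz":0,"yaw":0},{"dx":0.032,"dy":0.03,"dz":0,"yaw":0},{"dx":0.032,"dy":0.03,"dz":0,"yaw":0},{"dx":0.025,"dy":0.03,"dz":0.01,"yaw":0},{"dx":0,"dy":0,"dz":0.01,"yaw":0},{"dx":0,"dy":0,"dz":0,"yaw":0}]' 0.085; python3 - <<'E'
from meas import *
d,s=wshot('w4'); print(s['tool_pos'],s['ee_rot'],s['grip_width'],top_of(d,(.617,-.067),.045,.125,.01))
E
```

```text
t: 8.2
tool_pos: [0.626, -0.07, 0.2125]
ee_rot: [178.0, 1.8, 89.8]
ft_force: [-0.5, -0.3, -1.3]
grip_width: 0.0852
[ 0.62597123 -0.06996539  0.21254063] [178.02599595   1.81874442  89.83338043] 0.08519706041982614 (array([ 0.6173, -0.0667,  0.0276,  0.6173, -0.0662,  0.0286]), np.uint64(1061))
```

View pics/w4.png

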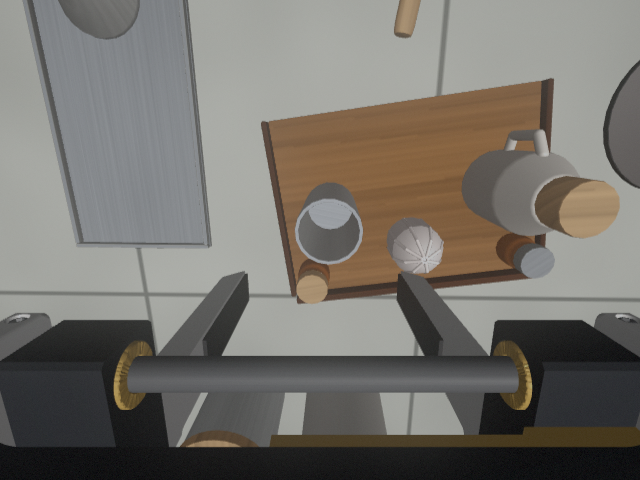

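The cup rim is at (329,231), a little nearer the robot than the finger line; the amber jar at (312,283) is clear of the fingers at rim height. Adding a helper that converts a world target into tool-axis deltas.

```bash
cat >> meas.py <<'E'
def to(x,y,z,yaw=90):
    s=observe(); R=Ro.from_euler('xyz',s['ee_rot'],degrees=True).as_matrix()
    print('now',s['tool_pos'].round(4),s['ee_rot'].round(2),'tool delta',(R.T@(np.array([x,y,z])-s['tool_pos'])).round(4),'yaw rad',round(float(np.radians(s['ee_rot'][2]-yaw)),3))
E
python3 -c "
from meas import *
to(.6173,-.0667,.098)"
```

```text
now [ 0.6261 -0.0703  0.2134] [177.95   1.82  89.79] tool delta [ 0.0072 -0.0129  0.1148] yaw rad -0.004
```

```bash

python3 -m inch '[{"dx":0.003,"dy":-0.006,"dz":0.03,"yaw":0},{"dx":0.003,"dy":-0.005,"dz":0.03,"yaw":0},{"dx":0.001,"dy":-0.002,"dz":0.015,"yaw":0},{"dx":0,"dy":0,"dz":0.0,"yaw":0}]'; python3 -c "
from meas import *
to(.6173,-.0667,.098)"
```

```text
t: 8.65
tool_pos: [0.6153, -0.0701, 0.1403]
ee_rot: [177.6, 2.0, 89.5]
ft_force: [-0.3, 0.1, 0.5]
grip_width: 0.0851
now [ 0.6153 -0.0701  0.1403] [177.6    1.97  89.47] tool delta [0.0048 0.0002 0.0422] yaw rad -0.009
```

```bash

python3 -m inch '[{"dx":0.004,"dy":0,"dz":0.02,"yaw":0},{"dx":0.002,"dy":0,"dz":0.015,"yaw":0},{"dx":0.0,"dy":0,"dz":0.008,"yaw":0}]'; python3 -m inch '[{"dx":0,"dy":0,"dz":0.0,"yaw":0},{"dx":0,"dy":0,"dz":0.0,"yaw":0},{"dx":0,"dy":0,"dz":0.0,"yaw":0},{"dx":0,"dy":0,"dz":0.0,"yaw":0}]' 0.04 15
```

```text
t: 8.95
tool_pos: [0.6202, -0.0684, 0.1017]
ee_rot: [177.1, 2.1, 89.3]
ft_force: [0.8, -0.2, -0.3]
grip_width: 0.0853
t: 9.35
tool_pos: [0.6216, -0.0694, 0.1038]
ee_rot: [176.9, 2.2, 89.3]
ft_force: [0.3, -1.3, -1.1]
grip_width: 0.057
```

```bash

python3 -m inch '[{"dx":0,"dy":0,"dz":-0.025,"yaw":0},{"dx":0,"dy":-0.005,"dz":-0.035,"yaw":0},{"dx":-0.03,"dy":-0.018,"dz":-0.005,"yaw":0},{"dx":-0.038,"dy":-0.018,"dz":0,"yaw":0},{"dx":-0.038,"dy":-0.018,"dz":0,"yaw":0},{"dx":-0.038,"dy":-0.018,"dz":0,"yaw":0},{"dx":-0.038,"dy":-0.018,"dz":0,"yaw":0},{"dx":-0.025,"dy":-0.01,"dz":0,"yaw":0},{"dx":0,"dy":0,"dz":0,"yaw":0}]';python3 -c "
from meas import *
to(.508,-.29,.0938)"
```

```text
t: 10.25
tool_pos: [0.5076, -0.279, 0.1765]
ee_rot: [176.8, 2.4, 89.5]
ft_force: [0.7, 0.5, -1.4]
grip_width: 0.0562
now [ 0.5076 -0.279   0.1765] [176.78   2.36  89.53] tool delta [-0.0076 -0.0042  0.083 ] yaw rad -0.008
```

```bash

python3 -m inch '[{"dx":-0.003,"dy":-0.002,"dz":0.025,"yaw":0},{"dx":-0.003,"dy":-0.001,"dz":0.03,"yaw":0},{"dx":-0.002,"dy":-0.001,"dz":0.015,"yaw":0},{"dx":0,"dy":0,"dz":0.006,"yaw":0}]';python3 -c "
from meas import *
to(.508,-.29,.0938)"
```

```text
t: 10.65
tool_pos: [0.5101, -0.2899, 0.1016]
ee_rot: [176.5, 2.5, 89.5]
ft_force: [-0.8, -0.4, -1.6]
grip_width: 0.0569
now [ 0.5101 -0.2899  0.1016] [176.49   2.49  89.5 ] tool delta [ 0.0003 -0.0026  0.0076] yaw rad -0.009
```

```bash

python3 -m inch '[{"dx":0,"dy":-0.001,"dz":0.005,"yaw":0},{"dx":0,"dy":0,"dz":0.003,"yaw":0},{"dx":0,"dy":0,"dz":0.003,"yaw":0}]'
```

```text
t: 10.95
tool_pos: [0.5119, -0.2896, 0.0935]
ee_rot: [176.4, 2.5, 89.6]
ft_force: [-5.9, 5.8, 19.7]
grip_width: 0.0566
```

```bash

python3 -m inch '[{"dx":0,"dy":0,"dz":0.0,"yaw":0},{"dx":0,"dy":0,"dz":0.0,"yaw":0},{"dx":0,"dy":0,"dz":0.0,"yaw":0},{"dx":0,"dy":0,"dz":-0.01,"yaw":0},{"dx":0,"dy":0,"dz":-0.04,"yaw":0},{"dx":0,"dy":0,"dz":-0.045,"yaw":0},{"dx":0,"dy":0,"dz":-0.03,"yaw":0}]' 0.085; python3 - <<'E'
from meas import *
d,s=wshot('w5'); print(s['tool_pos'],s['ee_rot'],s['grip_width'],top_of(d,(.51,-.29),.045,.115,.01),top_of(d,(.405,-.296),.03,.125,.01))
to(.591,.106,.25)
E
```

```text
t: 11.65
tool_pos: [0.5031, -0.2825, 0.2222]
ee_rot: [176.5, 2.4, 89.7]
ft_force: [0.2, 0.0, 0.1]
grip_width: 0.0851
[ 0.50311752 -0.2824551   0.22217452] [176.52261908   2.37177864  89.67086912] 0.08505829168162463 (array([ 0.5062, -0.2873,  0.0278,  0.5059, -0.2875,  0.029 ]), np.uint64(953)) (array([ 0.4065, -0.2962,  0.0088,  0.4065, -0.2962,  0.0092]), np.uint64(487))
now [ 0.5051 -0.2841  0.2279] [176.15   2.69  89.67] tool delta [ 0.3891  0.0861 -0.0348] yaw rad -0.006
```

View pics/w5.png

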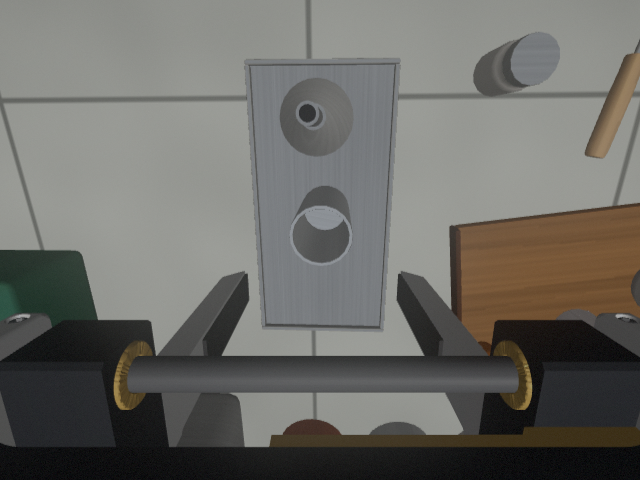

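Both tray items stand upright: funnel tip at (308,114), cup rim at (321,235). The tool tilt is creeping about 0.05° per row in one direction. The camera side is heavier, so turning the wrist half round in free air should reverse the creep, and the grasp is the same either way.

```bash

python3 -m inch '[{"dx":0,"dy":0,"dz":-0.01,"yaw":0.149},{"dx":0,"dy":0,"dz":-0.01,"yaw":0.149},{"dx":0,"dy":0,"dz":0,"yaw":0.149},{"dx":0,"dy":0,"dz":0,"yaw":0.149},{"dx":0,"dy":0,"dz":0,"yaw":0.149},{"dx":0,"dy":0,"dz":0,"yaw":0.149},{"dx":0,"dy":0,"dz":0,"yaw":0.149},{"dx":0,"dy":0,"dz":0,"yaw":0.149},{"dx":0,"dy":0,"dz":0,"yaw":0.149},{"dx":0,"dy":0,"dz":0,"yaw":0.149},{"dx":0,"dy":0,"dz":0,"yaw":0.149},{"dx":0,"dy":0,"dz":0,"yaw":0.149}]' 0.07
python3 -m inch '[{"dx":0,"dy":0,"dz":0,"yaw":0.149},{"dx":0,"dy":0,"dz":0,"yaw":0.149},{"dx":0,"dy":0,"dz":0,"yaw":0.149},{"dx":0,"dy":0,"dz":0,"yaw":0.149},{"dx":0,"dy":0,"dz":0,"yaw":0.149},{"dx":0,"dy":0,"dz":0,"yaw":0.149},{"dx":0,"dy":0,"dz":0,"yaw":0.149},{"dx":0,"dy":0,"dz":0,"yaw":0.149},{"dx":0,"dy":0,"dz":0,"yaw":0.1}]'; python3 -c "
from meas import *
to(.591,.106,.25,-90)"
```

```text
t: 12.9
tool_pos: [0.5045, -0.2843, 0.2598]
ee_rot: [177.9, -5.1, -13.6]
ft_force: [-0.4, -0.4, -0.6]
grip_width: 0.0699
t: 13.8
tool_pos: [0.504, -0.2842, 0.2639]
ee_rot: [-175.4, -3.6, -88.6]
ft_force: [0.6, 0.3, 0.2]
grip_width: 0.0702
now [ 0.504  -0.2842  0.2639] [-175.45   -3.58  -88.6 ] tool delta [-0.3881 -0.0971 -0.0027] yaw rad 0.024
```

```bash

python3 -m inch '[{"dx":-0.04,"dy":-0.01,"dz":0,"yaw":0.024},{"dx":-0.044,"dy":-0.011,"dz":0,"yaw":0},{"dx":-0.044,"dy":-0.011,"dz":0,"yaw":0},{"dx":-0.044,"dy":-0.011,"dz":0,"yaw":0},{"dx":-0.044,"dy":-0.011,"dz":0,"yaw":0},{"dx":-0.044,"dy":-0.011,"dz":0,"yaw":0},{"dx":-0.044,"dy":-0.011,"dz":0,"yaw":0},{"dx":-0.044,"dy":-0.011,"dz":0,"yaw":0},{"dx":-0.035,"dy":-0.01,"dz":0,"yaw":0}]' ; python3 -m inch '[{"dx":0,"dy":0,"dz":0,"yaw":0},{"dx":0,"dy":0,"dz":0,"yaw":0},{"dx":0,"dy":0,"dz":0,"yaw":0}]' ; python3 - <<'E'
from meas import *
d,s=wshot('w6'); print(s['tool_pos'],s['ee_rot'],s['grip_width'],top_of(d,(.59,.106),.03,.163,.01))
to(.591,.106,.138,-90)
E
```

```text
t: 14.7
tool_pos: [0.6045, 0.1073, 0.2529]
ee_rot: [-174.9, -3.7, -90.8]
ft_force: [0.7, -1.2, -0.1]
grip_width: 0.0703
t: 15.0
tool_pos: [0.6045, 0.1112, 0.2534]
ee_rot: [-174.9, -3.6, -90.5]
ft_force: [0.1, 0.0, -1.1]
grip_width: 0.07
[0.60445366 0.11117677 0.25339138] [-174.88217181   -3.64721125  -90.47084891] 0.07003776052136791 (array([0.5924, 0.1077, 0.0196, 0.5924, 0.1076, 0.0205]), np.uint64(1714))
now [0.6045 0.1108 0.2534] [-174.88   -3.65  -90.5 ] tool delta [-0.0024  0.0237  0.1139] yaw rad -0.009
```

View pics/w6.png

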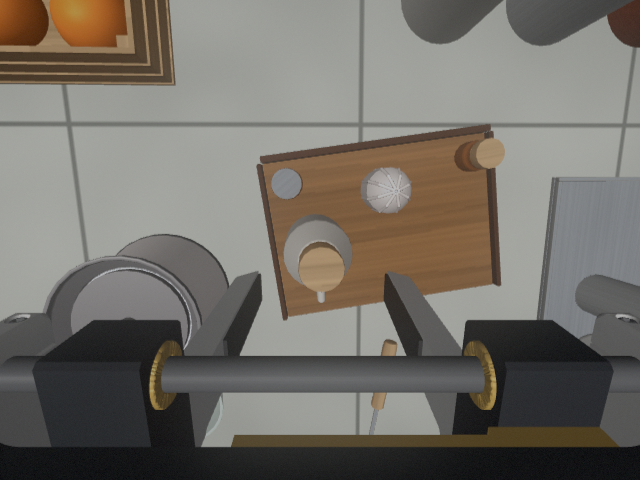

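At this yaw the tilt creep has stopped. The jug cap is at (322,268), roughly between the fingers. A quick check on whether a fast lift and slow lowering takes some tilt back out.

```bash

python3 -m inch '[{"dx":0,"dy":0,"dz":-0.05,"yaw":0},{"dx":0,"dy":0,"dz":-0.05,"yaw":0},{"dx":0,"dy":0,"dz":0,"yaw":0},{"dx":0,"dy":0,"dz":0,"yaw":0}]';  python3 -m inch '[{"dx":0,"dy":0,"dz":0.02,"yaw":0},{"dx":0,"dy":0,"dz":0.02,"yaw":0},{"dx":0,"dy":0,"dz":0.02,"yaw":0},{"dx":0,"dy":0,"dz":0.02,"yaw":0},{"dx":0,"dy":0,"dz":0.02,"yaw":0}]'
python3 -c "
from meas import *
print(observe()['joints'])
to(.5924,.1077,.138,-90)"
```

```text
t: 15.45
tool_pos: [0.5941, 0.112, 0.3546]
ee_rot: [-175.1, -3.7, -90.9]
ft_force: [0.6, 0.0, -0.8]
grip_width: 0.0699
t: 15.95
tool_pos: [0.6027, 0.1004, 0.2511]
ee_rot: [-175.0, -3.7, -91.3]
ft_force: [0.1, 0.3, -0.6]
grip_width: 0.0702
[ 0.63511548  4.19670717 95.66895613 -3.99238202 75.24503098 92.66933778]
now [0.6027 0.1004 0.2511] [-174.96   -3.7   -91.35] tool delta [-0.0143  0.0203  0.1111] yaw rad -0.023
```

```bash

python3 -m inch '[{"dx":-0.006,"dy":0.007,"dz":0.025,"yaw":-0.023},{"dx":-0.006,"dy":0.006,"dz":0.025,"yaw":0},{"dx":-0.003,"dy":0.003,"dz":0.015,"yaw":0},{"dx":0,"dy":0,"dz":0,"yaw":0}]'
python3 -c "
from meas import *
to(.593,.1072,.140,-90)"
```

```text
t: 16.35
tool_pos: [0.5863, 0.1072, 0.1715]
ee_rot: [-175.9, -3.9, -90.3]
ft_force: [0.9, -0.1, 0.3]
grip_width: 0.0701
now [0.5863 0.1072 0.1715] [-175.94   -3.87  -90.26] tool delta [-0.0022 -0.0045  0.0318] yaw rad -0.005
```

```bash

python3 -m inch '[{"dx":-0.001,"dy":-0.004,"dz":0.015,"yaw":0},{"dx":-0.001,"dy":-0.001,"dz":0.01,"yaw":0},{"dx":0,"dy":0,"dz":0.003,"yaw":0}]'
python3 -c "
from meas import *
to(.593,.1072,.140,-90)"
```

```text
t: 16.65
tool_pos: [0.5942, 0.1059, 0.1422]
ee_rot: [-175.9, -3.9, -90.4]
ft_force: [-0.6, -0.7, -0.3]
grip_width: 0.0698
now [0.5942 0.1059 0.1422] [-175.9    -3.87  -90.38] tool delta [-0.0015  0.0013  0.002 ] yaw rad -0.007
```

```bash

python3 -m inch '[{"dx":0,"dy":0.001,"dz":0.003,"yaw":0},{"dx":0,"dy":0,"dz":0,"yaw":0},{"dx":0,"dy":0,"dz":0,"yaw":0},{"dx":0,"dy":0,"dz":0,"yaw":0},{"dx":0,"dy":0,"dz":0,"yaw":0}]' 0.02 50
```

```text
t: 17.15
tool_pos: [0.5944, 0.1056, 0.14]
ee_rot: [-175.8, -3.8, -90.4]
ft_force: [-0.6, 0.5, -3.3]
grip_width: 0.0396
```

Cap gripped at 39.6 mm. Lifting clear of the cone and carrying it to the far slot of the tray.

```bash

python3 -m inch '[{"dx":0,"dy":0,"dz":-0.02,"yaw":0},{"dx":0,"dy":0,"dz":-0.04,"yaw":0},{"dx":0,"dy":0,"dz":-0.04,"yaw":0},{"dx":0.02,"dy":-0.002,"dz":0,"yaw":0},{"dx":0.04,"dy":-0.002,"dz":0,"yaw":0},{"dx":0.045,"dy":-0.002,"dz":0,"yaw":0},{"dx":0.045,"dy":-0.002,"dz":0,"yaw":0},{"dx":0.045,"dy":-0.002,"dz":0,"yaw":0},{"dx":0.045,"dy":-0.002,"dz":0,"yaw":0}]'
python3 -c "
from meas import *
to(.612,-.288,.24,-90)"
```

```text
t: 18.05
tool_pos: [0.5895, -0.1271, 0.2467]
ee_rot: [-177.2, -3.6, -89.6]
ft_force: [1.1, 1.4, -5.7]
grip_width: 0.0396
now [ 0.5895 -0.1271  0.2467] [-177.22   -3.57  -89.64] tool delta [ 0.1603 -0.0206  0.0178] yaw rad 0.006
```

```bash

python3 -m inch '[{"dx":0.045,"dy":-0.006,"dz":0,"yaw":0},{"dx":0.045,"dy":-0.006,"dz":0.0,"yaw":0},{"dx":0.04,"dy":-0.006,"dz":0,"yaw":0},{"dx":0.025,"dy":-0.003,"dz":0,"yaw":0},{"dx":0,"dy":0,"dz":0.01,"yaw":0},{"dx":0,"dy":0,"dz":0.01,"yaw":0}]'
python3 -c "
from meas import *
to(.612,-.288,.13,-90)"
```

```text
t: 18.65
tool_pos: [0.607, -0.2937, 0.2285]
ee_rot: [-177.9, -3.3, -90.0]
ft_force: [0.9, 0.9, -5.6]
grip_width: 0.0394
now [ 0.607  -0.2937  0.2285] [-177.9    -3.26  -90.04] tool delta [-0.0113 -0.0014  0.0981] yaw rad -0.001
```

```bash

python3 -m inch '[{"dx":-0.003,"dy":0,"dz":0.025,"yaw":0},{"dx":-0.004,"dy":0,"dz":0.03,"yaw":0},{"dx":-0.003,"dy":0,"dz":0.02,"yaw":0},{"dx":-0.001,"dy":0,"dz":0.01,"yaw":0},{"dx":0,"dy":0,"dz":0.003,"yaw":0}]'
python3 -c "
from meas import *
to(.612,-.288,.13,-90)"
```

```text
t: 19.15
tool_pos: [0.6074, -0.2808, 0.131]
ee_rot: [-178.4, -2.9, -89.7]
ft_force: [-2.8, -0.7, 12.3]
grip_width: 0.0396
now [ 0.6074 -0.2808  0.131 ] [-178.37   -2.92  -89.75] tool delta [ 0.0072 -0.0045  0.0015] yaw rad 0.004
```

```bash

python3 -m inch '[{"dx":0,"dy":0,"dz":0.001,"yaw":0},{"dx":0,"dy":0,"dz":0.001,"yaw":0}]'
```

```text
t: 19.35
tool_pos: [0.6085, -0.2804, 0.1313]
ee_rot: [-178.3, -3.0, -89.7]
ft_force: [-1.7, 0.8, -1.6]
grip_width: 0.0394
```

```bash

python3 -m inch '[{"dx":0,"dy":0,"dz":0.001,"yaw":0},{"dx":0,"dy":0,"dz":0.0,"yaw":0},{"dx":0,"dy":0,"dz":0.0,"yaw":0},{"dx":0,"dy":0,"dz":0.0,"yaw":0},{"dx":0,"dy":0,"dz":-0.015,"yaw":0},{"dx":0,"dy":0,"dz":-0.04,"yaw":0},{"dx":0,"dy":0,"dz":-0.04,"yaw":0},{"dx":0,"dy":0,"dz":-0.02,"yaw":0},{"dx":0,"dy":0,"dz":0,"yaw":0}]' 0.075; python3 - <<'E'
from meas import *
d,s=wshot('w7'); print(s['tool_pos'],s['ee_rot'],s['grip_width'],top_of(d,(.608,-.285),.035,.153,.01),top_of(d,(.51,-.29),.045,.115,.01),top_of(d,(.405,-.296),.03,.125,.01))
to(.653,.022,.2,-90)
E
```

```text
t: 20.25
tool_pos: [0.6072, -0.2758, 0.259]
ee_rot: [-177.6, -3.4, -89.7]
ft_force: [-0.3, -0.2, 0.3]
grip_width: 0.0755
[ 0.60723281 -0.2757715   0.25899836] [-177.61290625   -3.42961933  -89.7138188 ] 0.07545503264662409 (array([ 0.5997, -0.2795,  0.0196,  0.5998, -0.2798,  0.0205]), np.uint64(1557)) (array([ 0.5091, -0.2874,  0.0283,  0.5094, -0.2878,  0.0299]), np.uint64(794)) (array([ 0.4099, -0.2963,  0.0107,  0.4102, -0.2965,  0.0127]), np.uint64(279))
now [ 0.6069 -0.2755  0.2575] [-177.7    -3.37  -89.71] tool delta [-0.3002 -0.046   0.0418] yaw rad 0.005
```

View pics/w7.png

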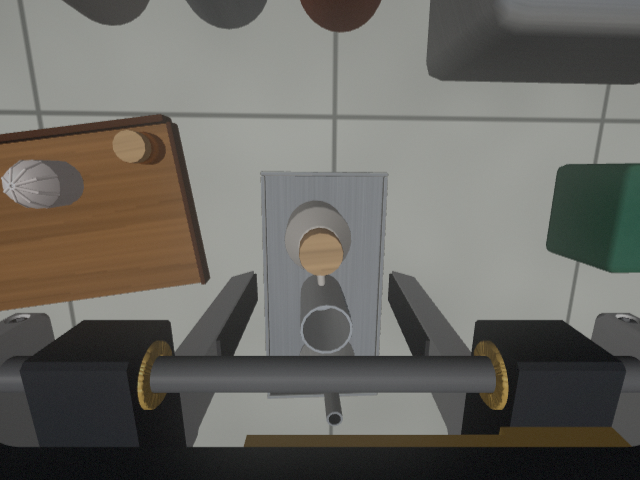

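The tray now holds all three upright: cap at (320,255), cup rim at (326,328), funnel stem at (333,418). The cone at (30,183) on the stand is untouched. Going to it.

```bash

python3 -m inch '[{"dx":-0.035,"dy":-0.005,"dz":0,"yaw":0},{"dx":-0.043,"dy":-0.007,"dz":0,"yaw":0},{"dx":-0.043,"dy":-0.007,"dz":0.0,"yaw":0},{"dx":-0.043,"dy":-0.007,"dz":0.01,"yaw":0},{"dx":-0.043,"dy":-0.007,"dz":0.01,"yaw":0},{"dx":-0.043,"dy":-0.005,"dz":0.01,"yaw":0},{"dx":-0.03,"dy":0,"dz":0.01,"yaw":0},{"dx":0,"dy":0,"dz":0,"yaw":0},{"dx":0,"dy":0,"dz":0,"yaw":0}]' 0.085;  python3 - <<'E'
from meas import *
d,s=wshot('w8'); print(s['tool_pos'],s['ee_rot'],s['grip_width'],top_of(d,(.653,.022),.04,.085,.012),top_of(d,(.653,.022),.04,.057,.045))
np.savez('pics/w8.npz',**d)
to(.653,.022,.03,-90)
E
```

```text
t: 21.2
tool_pos: [0.64, 0.0113, 0.187]
ee_rot: [-178.7, -3.2, -89.9]
ft_force: [-0.3, -0.4, -0.7]
grip_width: 0.0849
[0.6400442  0.01132853 0.1870155 ] [-178.74865487   -3.17330207  -89.88307676] 0.08490614546249213 (array([0.6571, 0.0238, 0.0178, 0.657 , 0.0239, 0.0192]), np.uint64(1398)) (array([0.6599, 0.0221, 0.0348, 0.6597, 0.0222, 0.0354]), np.uint64(4442))
now [0.6398 0.0111 0.1868] [-178.78   -3.15  -89.92] tool delta [-0.0195 -0.0099  0.1562] yaw rad 0.001
```

View pics/w8.png

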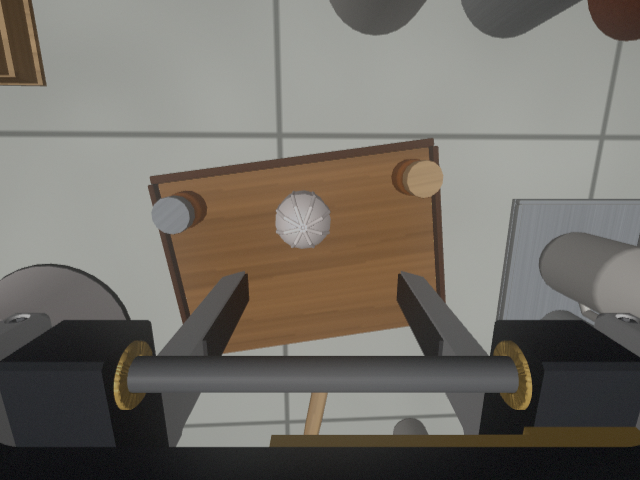

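The cone tip is at (303,225), with the jars well outside the finger line. The tip circle was biased by plane height in opposite directions in the two opposed wrist views; their mean gives the cone at about (.6545, .0235).

```bash

python3 -m inch '[{"dx":-0.008,"dy":-0.005,"dz":0.02,"yaw":0},{"dx":-0.007,"dy":-0.005,"dz":0.025,"yaw":0},{"dx":-0.004,"dy":-0.002,"dz":0.02,"yaw":0},{"dx":0,"dy":0,"dz":0,"yaw":0}]'
python3 -c "
from meas import *
to(.6545,.0235,.03,-90)"
```

```text
t: 21.65
tool_pos: [0.6555, 0.0199, 0.1216]
ee_rot: [-178.5, -3.2, -90.4]
ft_force: [-0.0, 0.4, -0.7]
grip_width: 0.085
now [0.6555 0.0199 0.1216] [-178.52   -3.25  -90.39] tool delta [-0.0087  0.0034  0.0912] yaw rad -0.007
```

```bash

python3 -m inch '[{"dx":-0.003,"dy":0.001,"dz":0.025,"yaw":0},{"dx":-0.003,"dy":0.001,"dz":0.025,"yaw":0},{"dx":-0.002,"dy":0.001,"dz":0.015,"yaw":0},{"dx":0,"dy":0,"dz":0.006,"yaw":0}]'
python3 -c "
from meas import *
to(.6545,.0235,.03,-90)"
```

```text
t: 22.05
tool_pos: [0.6588, 0.0179, 0.0548]
ee_rot: [-178.0, -3.4, -90.8]
ft_force: [0.6, -0.5, -0.1]
grip_width: 0.0847
now [0.6588 0.0179 0.0548] [-177.96   -3.36  -90.78] tool delta [-0.007   0.0053  0.0242] yaw rad -0.014
```

```bash

python3 -m inch '[{"dx":-0.006,"dy":0.004,"dz":0.01,"yaw":-0.014},{"dx":-0.004,"dy":0.002,"dz":0.008,"yaw":0},{"dx":-0.001,"dy":0,"dz":0.004,"yaw":0},{"dx":0,"dy":0,"dz":0,"yaw":0}]'
python3 -c "
from meas import *
to(.6545,.0235,.03,-90)"
```

```text
t: 22.45
tool_pos: [0.6549, 0.0272, 0.0328]
ee_rot: [-177.8, -3.4, -90.0]
ft_force: [0.1, 1.5, 0.0]
grip_width: 0.0851
now [0.6549 0.0272 0.0328] [-177.81   -3.43  -89.98] tool delta [0.0035 0.0005 0.003 ] yaw rad 0.0
```

```bash

python3 -m inch '[{"dx":0.002,"dy":0,"dz":0.005,"yaw":0},{"dx":0.001,"dy":0,"dz":0.002,"yaw":0}]'
python3 -m inch '[{"dx":0,"dy":0,"dz":0,"yaw":0},{"dx":0,"dy":0,"dz":0,"yaw":0},{"dx":0,"dy":0,"dz":0,"yaw":0},{"dx":0,"dy":0,"dz":0,"yaw":0},{"dx":0,"dy":0,"dz":0,"yaw":0}]' 0.035 15
```

```text
t: 22.65
tool_pos: [0.6561, 0.0238, 0.0268]
ee_rot: [-177.7, -3.4, -89.9]
ft_force: [-0.4, 0.3, -0.3]
grip_width: 0.0847
t: 23.15
tool_pos: [0.6569, 0.0233, 0.0275]
ee_rot: [-177.6, -3.5, -90.0]
ft_force: [-0.5, 0.2, 0.0]
grip_width: 0.0526
```

```bash

python3 -m inch '[{"dx":0,"dy":0,"dz":-0.02,"yaw":0},{"dx":0,"dy":0,"dz":-0.04,"yaw":0},{"dx":0,"dy":0.005,"dz":-0.045,"yaw":0},{"dx":0,"dy":0.01,"dz":-0.04,"yaw":0},{"dx":-0.025,"dy":0.015,"dz":-0.01,"yaw":0},{"dx":-0.04,"dy":0.018,"dz":0,"yaw":0},{"dx":-0.04,"dy":0.018,"dz":0,"yaw":0},{"dx":-0.04,"dy":0.018,"dz":0,"yaw":0},{"dx":-0.04,"dy":0.018,"dz":0,"yaw":0},{"dx":-0.04,"dy":0.018,"dz":0,"yaw":0}]'
python3 -c "
from meas import *
to(.524,.2955,.18,-90)"
```

```text
t: 24.15
tool_pos: [0.5279, 0.2605, 0.1698]
ee_rot: [-177.6, -3.3, -90.6]
ft_force: [0.7, -0.1, -1.2]
grip_width: 0.0528
now [0.5279 0.2605 0.1698] [-177.57   -3.34  -90.58] tool delta [-0.0343  0.0037 -0.0124] yaw rad -0.01
```

```bash

python3 -m inch '[{"dx":-0.018,"dy":0.002,"dz":-0.003,"yaw":-0.01},{"dx":-0.012,"dy":0.001,"dz":-0.003,"yaw":0},{"dx":-0.003,"dy":0,"dz":0,"yaw":0},{"dx":0,"dy":0,"dz":0,"yaw":0}]'; python3 - <<'E'
from meas import *
d,s=wshot('w9'); d2=get_image('scene'); save(cv2.resize(d2['image'][150:330,380:620],(0,0),fx=3,fy=3),'s9.png')
to(.524,.2955,.12,-90)
E
```

```text
t: 24.55
tool_pos: [0.5209, 0.2991, 0.1725]
ee_rot: [-177.8, -3.4, -89.6]
ft_force: [-0.5, 0.2, -0.8]
grip_width: 0.0527
now [0.5211 0.2984 0.1726] [-177.77   -3.37  -89.67] tool delta [-0.0002 -0.0008  0.0527] yaw rad 0.006
```

View pics/w9.png

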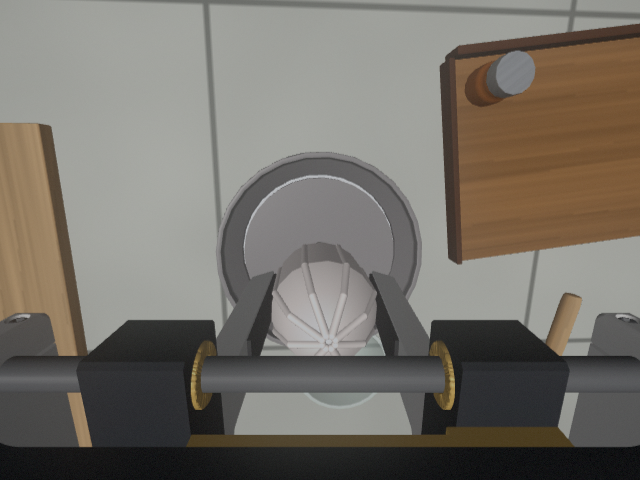

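View pics/s9.png

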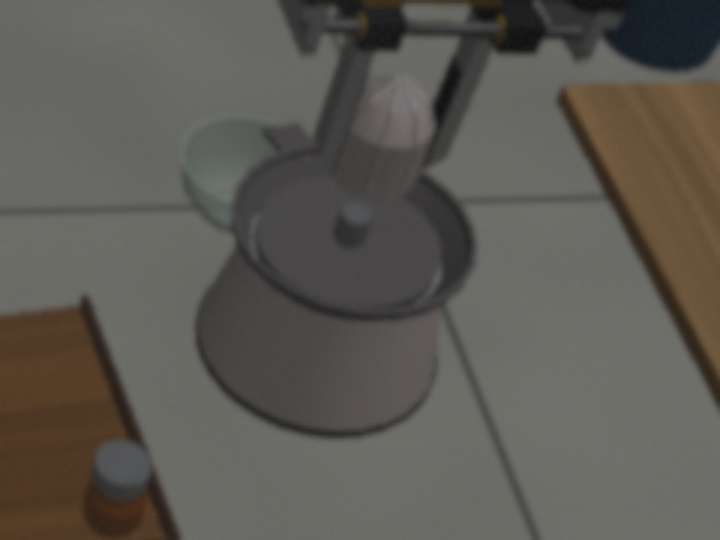

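```bash
python3 - <<'E'
from meas import *
d=get_image('scene');f,cx,cy=K(d)
s=observe();R=Ro.from_euler('xyz',s['ee_rot'],degrees=True).as_matrix()
def pr(X):
    c=np.array(d['R'])@X+d['t']; u=np.array([f*c[0]/c[2]+cx,f*c[1]/c[2]+cy]); return ((u-[380,150])*3).round(1)
print('spindle',pr(np.array([.5235,.2955,.13])))
print('cone base',pr(s['tool_pos']+R[:,2]*.0125),'cone tip',pr(s['tool_pos']-R[:,2]*.0575))
# measure cone by depth in scene
P=pts(d); m=(P[...,2]>.165)&(abs(P[...,0]-.53)<.05)&(abs(P[...,1]-.298)<.024)
q=P[m]; print(m.sum(), np.percentile(q[:,1],[2,50,98]),np.percentile(q[:,0],[2,50,98]),q[:,2].max())
E
```

```text
spindle [354.  209.6]
cone base [368.4 171.6] cone tip [403.8  78.6]
5314 [0.27476883 0.29532406 0.32064606] [0.49955596 0.53994388 0.56699339] 0.5015455020101415
```

The projections agree with the picture: spindle predicted at (354,210) and seen at (355,212), cone tip predicted at (404,79) and seen at (400,83). The cone is on the axis, so I lower it.

```bash

python3 -m inch '[{"dx":0,"dy":-0.001,"dz":0.012,"yaw":0},{"dx":0,"dy":-0.001,"dz":0.015,"yaw":0},{"dx":0,"dy":0,"dz":0.01,"yaw":0},{"dx":0,"dy":0,"dz":0.005,"yaw":0}]'
python3 -c "
from meas import *
to(.524,.2955,.1185,-90)"
```

```text
t: 25.1
tool_pos: [0.526, 0.2931, 0.1271]
ee_rot: [-177.8, -3.4, -89.9]
ft_force: [0.1, -0.6, -1.2]
grip_width: 0.0522
now [0.526  0.2931 0.1271] [-177.77   -3.39  -89.92] tool delta [-0.0029  0.0024  0.0084] yaw rad 0.001
```

```bash

python3 -m inch '[{"dx":-0.002,"dy":0.001,"dz":0.004,"yaw":0},{"dx":0,"dy":0,"dz":0.003,"yaw":0},{"dx":0,"dy":0,"dz":0.002,"yaw":0}]'
python3 -c "
from meas import *
to(.524,.2955,.1185,-90)"
```

```text
t: 25.4
tool_pos: [0.5249, 0.2944, 0.1181]
ee_rot: [-177.9, -3.5, -89.9]
ft_force: [-5.1, -2.2, 16.0]
grip_width: 0.0526
now [0.5249 0.2944 0.1181] [-177.94   -3.46  -89.93] tool delta [-0.0011  0.0009 -0.0005] yaw rad 0.001
```

Contact at the expected height. Releasing and lifting straight up.

```bash

python3 -m inch '[{"dx":0,"dy":0,"dz":0,"yaw":0},{"dx":0,"dy":0,"dz":0,"yaw":0},{"dx":0,"dy":0,"dz":0,"yaw":0},{"dx":0,"dy":0,"dz":0,"yaw":0},{"dx":0,"dy":0,"dz":-0.01,"yaw":0},{"dx":0,"dy":0,"dz":-0.03,"yaw":0},{"dx":0,"dy":0,"dz":-0.04,"yaw":0},{"dx":0,"dy":0,"dz":-0.04,"yaw":0},{"dx":0,"dy":0,"dz":-0.01,"yaw":0}]' 0.08;  python3 - <<'E'
from meas import *
d,s=wshot('w10'); print(s['tool_pos'],s['ee_rot'],s['grip_width'],top_of(d,(.524,.295),.04,.176,.012))
d2=get_image('scene'); save(cv2.resize(d2['image'][150:350,120:620],(0,0),fx=1.6,fy=1.6),'s10.png')
P=pts(d2); m=(np.hypot(P[...,0]-.526,P[...,1]-.295)<.035)&(P[...,2]>.115);q=P[m];print('cone top z',np.percentile(q[:,2],99),top_of(d2,(.526,.295),.04,.176,.012))
E
```

```text
t: 26.3
tool_pos: [0.5192, 0.3026, 0.2531]
ee_rot: [-178.0, -3.5, -89.9]
ft_force: [-0.0, 0.2, -0.2]
grip_width: 0.0799
[0.51919275 0.30257993 0.25308632] [-178.03342175   -3.49281946  -89.89749839] 0.07989234151940543 (array([0.5259, 0.2972, 0.0177, 0.526 , 0.2974, 0.0193]), np.uint64(1582))
cone top z 0.5395694590112642 (array([0.5343, 0.2884, 0.0176, 0.5351, 0.2887, 0.0198]), np.uint64(234))
```

View pics/s10.png

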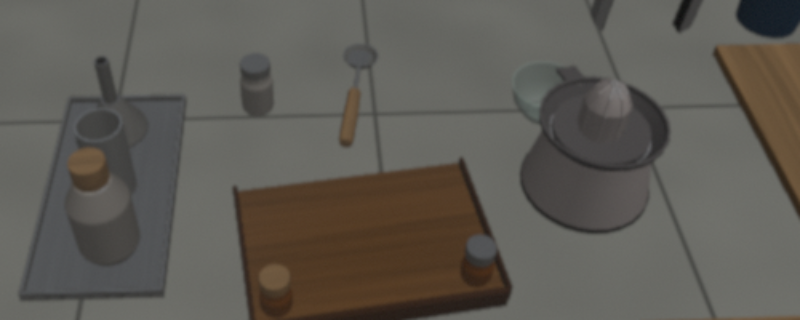

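View pics/w10.png

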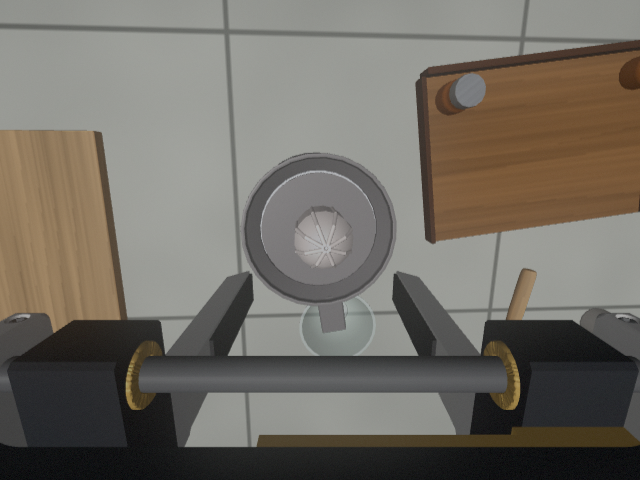

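```bash
python3 - <<'E'
from meas import *
s=observe();d=get_image('wrist');e=wristcam(d,s['tool_pos'],s['ee_rot']);P=pts(e)
m=(np.hypot(P[...,0]-.524,P[...,1]-.296)<.025)&(P[...,2]>.115)&(P[...,2]<.2);print('wrist tip z',np.percentile(P[m][:,2],[50,95,99,100]))
ring=(np.hypot(P[...,0]-.524,P[...,1]-.296)<.052)&(np.hypot(P[...,0]-.524,P[...,1]-.296)>.04)&(P[...,2]>.09)&(P[...,2]<.12);print('dish floor',np.median(P[ring][:,2]))
d=get_image('scene');P=pts(d);print(observe()['tool_pos'])
m=(np.hypot(P[...,0]-.524,P[...,1]-.296)<.028)&(P[...,2]>.115)&(P[...,2]<.2);print('scene',np.percentile(P[m][:,2],[50,95,99,100]))
to(.600,-.2795,.26,-90)
E
```

```text
wrist tip z [0.16662047 0.17611224 0.17763954 0.17886436]
dish floor 0.10595638240179517
[0.51638512 0.3011447  0.24526796]
scene [0.15178098 0.17311773 0.17644926 0.17830277]
now [0.5164 0.3011 0.2453] [-178.65   -3.73  -89.88] tool delta [ 0.5805 -0.0819  0.025 ] yaw rad 0.002
```

The cone is seated: tip at z ≈ .177 (expected .176), dish floor read at .106, all three still upright on the tray, bowl and jars untouched. Now fetching the jug.

```bash

python3 -m inch '[{"dx":0.03,"dy":-0.006,"dz":-0.01,"yaw":0},{"dx":0.045,"dy":-0.006,"dz":-0.01,"yaw":0},{"dx":0.045,"dy":-0.006,"dz":0,"yaw":0},{"dx":0.045,"dy":-0.006,"dz":0,"yaw":0},{"dx":0.045,"dy":-0.006,"dz":0,"yaw":0},{"dx":0.045,"dy":-0.006,"dz":0,"yaw":0},{"dx":0.045,"dy":-0.006,"dz":0,"yaw":0},{"dx":0.045,"dy":-0.006,"dz":0,"yaw":0},{"dx":0.045,"dy":-0.006,"dz":0,"yaw":0},{"dx":0.045,"dy":-0.006,"dz":0,"yaw":0},{"dx":0.045,"dy":-0.006,"dz":0,"yaw":0},{"dx":0.045,"dy":-0.006,"dz":0,"yaw":0}]'
python3 -c "
from meas import *
to(.600,-.2795,.24,-90)"
```

```text
t: 27.7
tool_pos: [0.5779, -0.2358, 0.2633]
ee_rot: [178.1, -3.2, -89.2]
ft_force: [1.2, 1.1, -0.4]
grip_width: 0.0798
now [ 0.5779 -0.2358  0.2633] [178.09  -3.25 -89.23] tool delta [ 0.0426 -0.0224  0.025 ] yaw rad 0.013
```

```bash

python3 -m inch '[{"dx":0.02,"dy":-0.01,"dz":0.01,"yaw":0.013},{"dx":0.015,"dy":-0.008,"dz":0.01,"yaw":0},{"dx":0.005,"dy":-0.003,"dz":0,"yaw":0},{"dx":0,"dy":0,"dz":0,"yaw":0}]'
python3 - <<'E'
from meas import *
d,s=wshot('w11'); r=top_of(d,(.603,-.28),.035,.153,.01);print(r,top_of(d,(.51,-.29),.045,.115,.01))
to(r[0][0],r[0][1],.131,-90)
E
```

```text
t: 28.1
tool_pos: [0.5939, -0.2829, 0.232]
ee_rot: [177.2, -2.7, -90.5]
ft_force: [0.4, 0.2, -1.0]
grip_width: 0.0797
(array([ 0.5999, -0.2797,  0.0197,  0.6001, -0.2799,  0.0206]), np.uint64(1929)) (array([ 0.5094, -0.2877,  0.0285,  0.5095, -0.2876,  0.03  ]), np.uint64(925))
now [ 0.5936 -0.2823  0.2317] [177.21  -2.72 -90.44] tool delta [-0.0075 -0.0111  0.1001] yaw rad -0.008
```

View pics/w11.png

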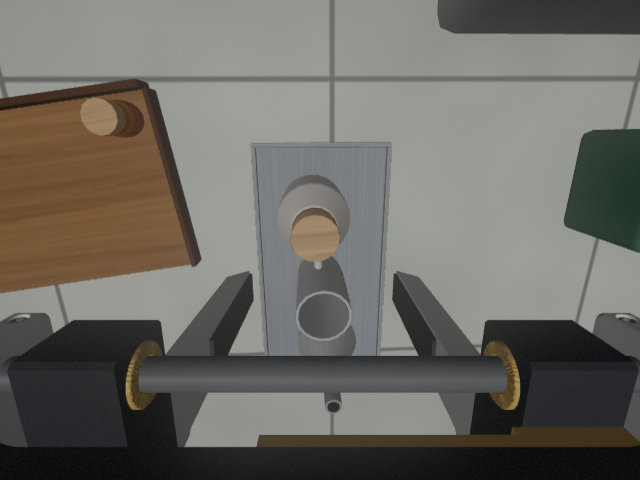

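The cap is at (315,236), measured at (.600, −.280), matching the earlier view. Descending on it.

```bash

python3 -m inch '[{"dx":-0.003,"dy":-0.005,"dz":0.025,"yaw":-0.008},{"dx":-0.003,"dy":-0.004,"dz":0.025,"yaw":0},{"dx":-0.002,"dy":-0.002,"dz":0.015,"yaw":0},{"dx":0,"dy":0,"dz":0,"yaw":0}]'
python3 -c "
from meas import *
to(.5995,-.2797,.131,-90)"
```

```text
t: 28.55
tool_pos: [0.6018, -0.2733, 0.1652]
ee_rot: [177.2, -2.7, -89.7]
ft_force: [0.7, 0.7, 0.2]
grip_width: 0.0799
now [ 0.6018 -0.2733  0.1652] [177.24  -2.7  -89.73] tool delta [0.0048 0.0007 0.0345] yaw rad 0.005
```

```bash

python3 -m inch '[{"dx":0.004,"dy":0.001,"dz":0.015,"yaw":0},{"dx":0.001,"dy":0,"dz":0.012,"yaw":0},{"dx":0,"dy":0,"dz":0.004,"yaw":0},{"dx":0,"dy":0,"dz":0,"yaw":0}]'
python3 -c "
from meas import *
to(.5995,-.2797,.131,-90)"
```

```text
t: 28.95
tool_pos: [0.6001, -0.2802, 0.1349]
ee_rot: [177.4, -2.8, -89.7]
ft_force: [0.4, -0.6, 0.1]
grip_width: 0.0802
now [ 0.6001 -0.2802  0.1349] [177.41  -2.83 -89.68] tool delta [-0.0007  0.0004  0.0039] yaw rad 0.006
```

```bash

python3 -m inch '[{"dx":0,"dy":0,"dz":0.004,"yaw":0},{"dx":0,"dy":0,"dz":0,"yaw":0},{"dx":0,"dy":0,"dz":0,"yaw":0},{"dx":0,"dy":0,"dz":0,"yaw":0},{"dx":0,"dy":0,"dz":0,"yaw":0},{"dx":0,"dy":0,"dz":0,"yaw":0}]' 0.02 50
```

```text
t: 29.55
tool_pos: [0.601, -0.2811, 0.1328]
ee_rot: [177.6, -2.9, -89.7]
ft_force: [-0.7, 0.9, -0.8]
grip_width: 0.039
```

```bash

python3 -m inch '[{"dx":0,"dy":0,"dz":-0.02,"yaw":0},{"dx":0,"dy":0,"dz":-0.035,"yaw":0},{"dx":-0.01,"dy":0,"dz":-0.02,"yaw":0},{"dx":-0.03,"dy":0.001,"dz":0,"yaw":0},{"dx":-0.045,"dy":0.001,"dz":0,"yaw":0},{"dx":-0.045,"dy":0.001,"dz":0,"yaw":0},{"dx":-0.045,"dy":0.001,"dz":0,"yaw":0},{"dx":-0.045,"dy":0.001,"dz":0,"yaw":0},{"dx":-0.045,"dy":0.001,"dz":0,"yaw":0},{"dx":-0.045,"dy":0,"dz":0,"yaw":0}]'
python3 -c "
from meas import *
to(.5925,.105,.2,-90)"
```

```text
t: 30.55
tool_pos: [0.5884, 0.041, 0.1806]
ee_rot: [176.3, -2.3, -90.3]
ft_force: [0.5, -0.1, -5.5]
grip_width: 0.0391
now [0.5884 0.041  0.1806] [176.32  -2.32 -90.3 ] tool delta [-0.0632 -0.0023 -0.0222] yaw rad -0.005
```

```bash

python3 -m inch '[{"dx":-0.03,"dy":-0.001,"dz":-0.003,"yaw":0},{"dx":-0.022,"dy":-0.001,"dz":0,"yaw":0},{"dx":-0.008,"dy":0,"dz":0,"yaw":0},{"dx":0,"dy":0,"dz":0,"yaw":0},{"dx":0,"dy":0,"dz":0,"yaw":0}]'
python3 -c "
from meas import *
to(.5925,.105,.1428,-90)"
```

```text
t: 31.05
tool_pos: [0.5849, 0.1089, 0.1734]
ee_rot: [175.6, -2.3, -89.8]
ft_force: [-0.2, 0.2, -6.4]
grip_width: 0.0393
now [0.5849 0.1089 0.1734] [175.58  -2.26 -89.8 ] tool delta [ 0.0027 -0.0099  0.03  ] yaw rad 0.003
```

```bash

python3 -m inch '[{"dx":0.001,"dy":-0.004,"dz":0.01,"yaw":0},{"dx":0.001,"dy":-0.004,"dz":0.01,"yaw":0},{"dx":0,"dy":-0.002,"dz":0.003,"yaw":0}]'
python3 -c "
from meas import *
to(.5925,.105,.1428,-90)"
```

```text
t: 31.35
tool_pos: [0.5939, 0.1025, 0.1477]
ee_rot: [175.6, -2.3, -90.0]
ft_force: [-0.6, 0.2, -4.8]
grip_width: 0.0392
now [0.5939 0.1025 0.1477] [175.59  -2.32 -90.02] tool delta [-0.0027  0.001   0.0049] yaw rad -0.0
```

```bash

python3 -m inch '[{"dx":-0.002,"dy":0.001,"dz":0.002,"yaw":0},{"dx":-0.001,"dy":0,"dz":0.002,"yaw":0},{"dx":0,"dy":0,"dz":0.002,"yaw":0}]'
```

```text
t: 31.65
tool_pos: [0.5937, 0.1041, 0.1434]
ee_rot: [175.6, -2.3, -90.1]
ft_force: [-1.6, 0.4, 8.4]
grip_width: 0.0395
```

```bash

python3 -m inch '[{"dx":0,"dy":0,"dz":0.001,"yaw":0},{"dx":0,"dy":0,"dz":0,"yaw":0},{"dx":0,"dy":0,"dz":0,"yaw":0},{"dx":0,"dy":0,"dz":0,"yaw":0},{"dx":0,"dy":0,"dz":-0.015,"yaw":0},{"dx":0,"dy":0,"dz":-0.035,"yaw":0},{"dx":0,"dy":0,"dz":-0.035,"yaw":0},{"dx":0,"dy":0,"dz":-0.01,"yaw":0},{"dx":0,"dy":0,"dz":0,"yaw":0}]' 0.075;  python3 - <<'E'
from meas import *
d,s=wshot('w12'); print(s['tool_pos'],s['ee_rot'],top_of(d,(.591,.106),.035,.163,.01))
d2=get_image('scene');print('scene',top_of(d2,(.594,.1045),.035,.163,.007)); save(d2['image'],'s12.png')
d2=get_image('top');print('top',top_of(d2,(.5885,.105),.035,.163,.007))
to(.508,-.287,.21,-90)
E
```

```text
t: 32.55
tool_pos: [0.6031, 0.1085, 0.2465]
ee_rot: [176.1, -2.3, -90.1]
ft_force: [-1.0, -0.8, 0.3]
grip_width: 0.0749
[0.60312401 0.10845354 0.2465294 ] [176.1405908   -2.33450747 -90.12842204] (array([0.5875, 0.1064, 0.02  , 0.5876, 0.106 , 0.0213]), np.uint64(1784))
scene (array([0.5888, 0.1037, 0.0204, 0.5893, 0.1037, 0.0223]), np.uint64(351))
top (array([0.5831, 0.1021, 0.0178, 0.5826, 0.1043, 0.0202]), np.uint64(215))
now [0.6015 0.1083 0.2432] [175.82  -2.34 -90.12] tool delta [0.3939 0.0888 0.0559] yaw rad -0.002
```

View pics/s12.png

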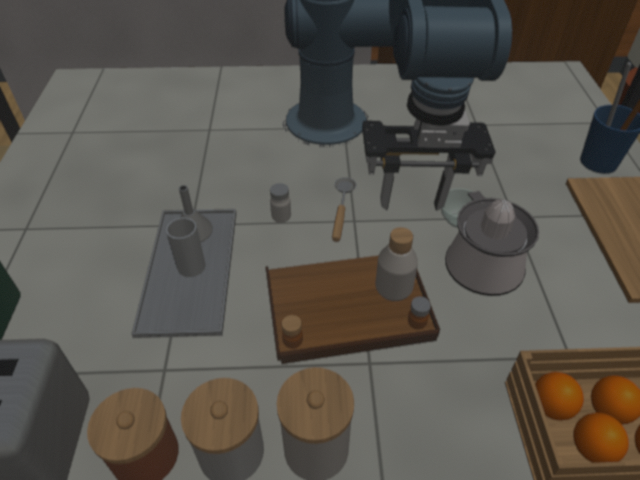

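The scene view shows the jug upright on the stand at (398,265). Compared with its start measurement in the same cameras it is 5.5 mm short in x and about 1–3 mm off in y, within 15 mm. Next the cup.

```bash

python3 -m inch '[{"dx":0.035,"dy":0.01,"dz":0,"yaw":0},{"dx":0.045,"dy":0.01,"dz":0,"yaw":0},{"dx":0.045,"dy":0.01,"dz":0,"yaw":0},{"dx":0.045,"dy":0.01,"dz":0,"yaw":0},{"dx":0.045,"dy":0.01,"dz":0,"yaw":0},{"dx":0.045,"dy":0.01,"dz":0,"yaw":0},{"dx":0.045,"dy":0.01,"dz":0,"yaw":0},{"dx":0.045,"dy":0.01,"dz":0,"yaw":0},{"dx":0.035,"dy":0.008,"dz":0,"yaw":0},{"dx":0,"dy":0,"dz":0,"yaw":0}]' 0.085
python3 - <<'E'
from meas import *
d,s=wshot('w13'); r=top_of(d,(.509,-.288),.045,.115,.01);print(r)
to(r[0][0],r[0][1],.092,-90)
E
```

```text
t: 33.7
tool_pos: [0.5004, -0.286, 0.2431]
ee_rot: [174.0, -1.6, -89.8]
ft_force: [-0.0, -0.2, -0.2]
grip_width: 0.0849
(array([ 0.5079, -0.2876,  0.0277,  0.5081, -0.2878,  0.0287]), np.uint64(846))
now [ 0.5006 -0.2841  0.2425] [173.92  -1.48 -89.75] tool delta [-0.0003 -0.0231  0.149 ] yaw rad 0.004
```

View pics/w13.png

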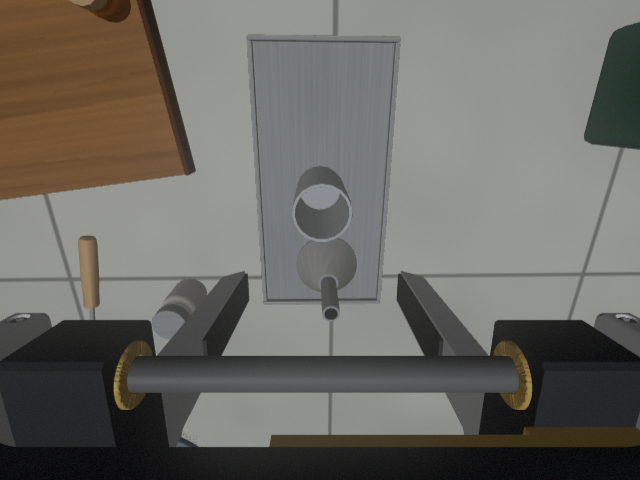

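```bash

python3 -m inch '[{"dx":0,"dy":-0.006,"dz":0.03,"yaw":0},{"dx":0,"dy":-0.006,"dz":0.03,"yaw":0},{"dx":0,"dy":-0.006,"dz":0.025,"yaw":0},{"dx":0,"dy":-0.003,"dz":0.01,"yaw":0},{"dx":0,"dy":0,"dz":0,"yaw":0}]'
python3 -c "
from meas import *
to(.508,-.2876,.092,-90)"
```

```text
t: 34.25
tool_pos: [0.511, -0.2796, 0.1382]
ee_rot: [173.6, -1.1, -89.5]
ft_force: [0.0, -0.1, 0.3]
grip_width: 0.0849
now [ 0.511  -0.2796  0.1382] [173.62  -1.11 -89.5 ] tool delta [ 0.0071 -0.0021  0.0464] yaw rad 0.009
```

```bash

python3 -m inch '[{"dx":0.004,"dy":-0.001,"dz":0.015,"yaw":0.009},{"dx":0.003,"dy":-0.001,"dz":0.015,"yaw":0},{"dx":0.001,"dy":0,"dz":0.012,"yaw":0},{"dx":0,"dy":0,"dz":0.002,"yaw":0}]'
python3 -c "
from meas import *
to(.508,-.2876,.092,-90)"
```

```text
t: 34.65
tool_pos: [0.5095, -0.2888, 0.0934]
ee_rot: [173.8, -1.3, -90.0]
ft_force: [-1.4, 1.5, -0.1]
grip_width: 0.0849
now [ 0.5095 -0.2888  0.0934] [173.81  -1.3  -89.96] tool delta [-0.0013  0.0013  0.0015] yaw rad 0.001
```

```bash

python3 -m inch '[{"dx":0,"dy":0,"dz":0,"yaw":0},{"dx":0,"dy":0,"dz":0,"yaw":0},{"dx":0,"dy":0,"dz":0,"yaw":0},{"dx":0,"dy":0,"dz":0,"yaw":0},{"dx":0,"dy":0,"dz":0,"yaw":0}]' 0.04 15; python3 -c "
from meas import *
s=observe();R=Ro.from_euler('xyz',s['ee_rot'],degrees=True).as_matrix();print(s['tool_pos'],s['ee_rot'],s['grip_width'],'grasp pt',s['tool_pos']-.019*R[:,2])"
```

```text
t: 35.15
tool_pos: [0.5101, -0.2897, 0.0947]
ee_rot: [173.9, -1.4, -90.0]
ft_force: [0.0, -1.0, -1.1]
grip_width: 0.0562
[ 0.5101446  -0.28972329  0.09472463] [173.92423084  -1.38303891 -90.00399642] 0.05615823499318473 grasp pt [ 0.51215566 -0.28926742  0.1136124 ]
```

```bash

python3 -m inch '[{"dx":0,"dy":0,"dz":-0.02,"yaw":0},{"dx":0,"dy":0,"dz":-0.035,"yaw":0},{"dx":-0.02,"dy":-0.01,"dz":-0.01,"yaw":0},{"dx":-0.038,"dy":-0.018,"dz":0,"yaw":0},{"dx":-0.038,"dy":-0.018,"dz":0,"yaw":0},{"dx":-0.038,"dy":-0.018,"dz":0,"yaw":0},{"dx":-0.038,"dy":-0.018,"dz":0,"yaw":0},{"dx":-0.03,"dy":-0.015,"dz":0,"yaw":0},{"dx":-0.01,"dy":-0.005,"dz":0,"yaw":0},{"dx":0,"dy":0,"dz":0,"yaw":0}]'
python3 -c "
from meas import *
to(.6195,-.069,.1047,-90)"
```

```text
t: 36.15
tool_pos: [0.6224, -0.0694, 0.1459]
ee_rot: [174.0, -1.4, -90.2]
ft_force: [-0.4, -0.3, -0.7]
grip_width: 0.0565
now [ 0.6224 -0.0694  0.1459] [174.04  -1.4  -90.18] tool delta [-0.0014 -0.0014  0.0413] yaw rad -0.003
```

```bash

python3 -m inch '[{"dx":-0.001,"dy":0,"dz":0.015,"yaw":0},{"dx":-0.001,"dy":0,"dz":0.012,"yaw":0},{"dx":0,"dy":0,"dz":0.006,"yaw":0},{"dx":0,"dy":0,"dz":0.002,"yaw":0}]'
python3 -c "
from meas import *
to(.6195,-.069,.1047,-90)"
```

```text
t: 36.55
tool_pos: [0.6165, -0.0719, 0.1074]
ee_rot: [173.9, -1.4, -90.4]
ft_force: [-0.1, 0.7, -0.8]
grip_width: 0.0562
now [ 0.6165 -0.0719  0.1074] [173.92  -1.44 -90.42] tool delta [-0.003  -0.0033  0.0023] yaw rad -0.007
```

```bash

python3 -m inch '[{"dx":-0.003,"dy":-0.004,"dz":0.0,"yaw":0},{"dx":-0.001,"dy":-0.001,"dz":0.002,"yaw":0},{"dx":0,"dy":0,"dz":0.003,"yaw":0}]'
python3 -c "
from meas import *
to(.6195,-.069,.1047,-90)"
```

```text
t: 36.85
tool_pos: [0.6219, -0.0692, 0.1042]
ee_rot: [174.0, -1.4, -90.6]
ft_force: [-4.7, 3.5, 18.9]
grip_width: 0.0561
now [ 0.6219 -0.0692  0.1042] [173.96  -1.42 -90.56] tool delta [-0.0002  0.0024 -0.0002] yaw rad -0.01
```

In contact at the right spot; releasing.

```bash

python3 -m inch '[{"dx":0,"dy":0,"dz":0,"yaw":0},{"dx":0,"dy":0,"dz":0,"yaw":0},{"dx":0,"dy":0,"dz":0,"yaw":0},{"dx":0,"dy":0,"dz":-0.01,"yaw":0},{"dx":0,"dy":0,"dz":-0.035,"yaw":0},{"dx":0,"dy":0,"dz":-0.04,"yaw":0},{"dx":0,"dy":0,"dz":-0.03,"yaw":0},{"dx":0,"dy":0,"dz":0,"yaw":0}]' 0.085;  python3 - <<'E'
from meas import *
d,s=wshot('w14'); print(s['tool_pos'],s['ee_rot'],top_of(d,(.617,-.067),.045,.125,.01))
d2=get_image('scene');print('scene',top_of(d2,(.62,-.0688),.045,.125,.01)); save(d2['image'],'s14.png')
d2=get_image('top');print('top',top_of(d2,(.615,-.067),.045,.125,.01))
to(.408,-.2963,.21,-90)
E
```

```text
t: 37.65
tool_pos: [0.6354, -0.0665, 0.2259]
ee_rot: [174.1, -1.5, -90.6]
ft_force: [-0.2, -0.4, 0.0]
grip_width: 0.0848
[ 0.63540858 -0.06646011  0.22593006] [174.10204021  -1.47685813 -90.55542712] (array([ 0.6193, -0.0675,  0.0279,  0.6194, -0.0675,  0.029 ]), np.uint64(1026))
scene (array([ 0.6215, -0.0691,  0.029 ,  0.622 , -0.0704,  0.0319]), np.uint64(327))
top (array([ 0.6053, -0.0925,  0.0033,  0.605 , -0.093 ,  0.0054]), np.uint64(8))
now [ 0.632  -0.0657  0.219 ] [173.48  -1.32 -90.55] tool delta [0.2325 0.2187 0.0394] yaw rad -0.01
```

View pics/s14.png

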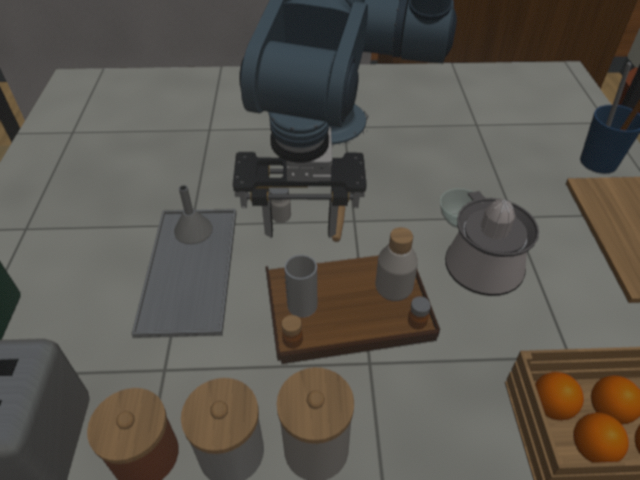

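The cup is upright at (302,287) and its scene-camera position matches the start to 0.3 mm. Last, the funnel.

```bash

python3 -m inch '[{"dx":0.025,"dy":0.022,"dz":0,"yaw":-0.01},{"dx":0.035,"dy":0.032,"dz":0,"yaw":0},{"dx":0.035,"dy":0.032,"dz":0,"yaw":0},{"dx":0.035,"dy":0.032,"dz":0,"yaw":0},{"dx":0.035,"dy":0.032,"dz":0,"yaw":0},{"dx":0.035,"dy":0.032,"dz":0,"yaw":0},{"dx":0.025,"dy":0.022,"dz":0,"yaw":0},{"dx":0,"dy":0,"dz":0,"yaw":0},{"dx":0,"dy":0,"dz":0,"yaw":0}]' 0.05
python3 - <<'E'
from meas import *
d,s=wshot('w15'); r=top_of(d,(.408,-.2963),.03,.125,.01);print(r)
to(r[0][0],r[0][1],.092,-90)
E
```

```text
t: 38.7
tool_pos: [0.4123, -0.2913, 0.226]
ee_rot: [171.7, -0.1, -89.8]
ft_force: [-0.1, 0.4, -0.4]
grip_width: 0.0498
(array([ 0.4078, -0.2966,  0.0096,  0.4078, -0.2962,  0.0107]), np.uint64(395))
now [ 0.4125 -0.291   0.2259] [ 1.7165e+02 -7.0000e-02 -8.9780e+01] tool delta [ 0.0054 -0.0148  0.1331] yaw rad 0.004
```

View pics/w15.png

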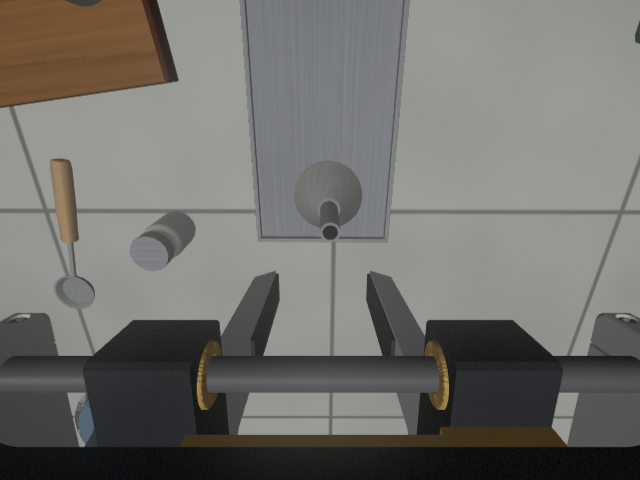

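The funnel tip is at (330,231), measured at (.408, −.296). The gripper tilt of about 8° lies in the pad plane, so it doesn't affect the stem grasp.

```bash

python3 -m inch '[{"dx":0.002,"dy":-0.005,"dz":0.025,"yaw":0},{"dx":0.002,"dy":-0.005,"dz":0.025,"yaw":0},{"dx":0.001,"dy":-0.004,"dz":0.02,"yaw":0},{"dx":0,"dy":-0.001,"dz":0.005,"yaw":0},{"dx":0,"dy":0,"dz":0,"yaw":0}]'
python3 -c "
from meas import *
to(.407,-.2964,.092,-90)"
```

```text
t: 39.25
tool_pos: [0.4197, -0.2902, 0.144]
ee_rot: [171.5, 0.2, -89.3]
ft_force: [-0.6, 0.3, -0.2]
grip_width: 0.0498
now [ 0.4197 -0.2902  0.144 ] [171.51   0.18 -89.26] tool delta [0.0062 0.0049 0.0533] yaw rad 0.013
```

```bash

python3 -m inch '[{"dx":0.004,"dy":0.003,"dz":0.015,"yaw":0.013},{"dx":0.002,"dy":0.002,"dz":0.018,"yaw":0},{"dx":0,"dy":0,"dz":0.014,"yaw":0},{"dx":0,"dy":0,"dz":0.004,"yaw":0}]'
python3 -c "
from meas import *
to(.407,-.2964,.092,-90)"
```

```text
t: 39.65
tool_pos: [0.4089, -0.2971, 0.094]
ee_rot: [171.7, -0.2, -89.9]
ft_force: [-1.0, 1.0, -0.2]
grip_width: 0.0497
now [ 0.4089 -0.2971  0.094 ] [171.73  -0.18 -89.95] tool delta [-0.0007  0.0016  0.0023] yaw rad 0.001
```

```bash

python3 -m inch '[{"dx":0,"dy":0.004,"dz":0.002,"yaw":0},{"dx":0,"dy":0,"dz":0,"yaw":0},{"dx":0,"dy":0,"dz":0,"yaw":0},{"dx":0,"dy":0,"dz":0,"yaw":0},{"dx":0,"dy":0,"dz":0,"yaw":0},{"dx":0,"dy":0,"dz":0,"yaw":0}]' 0.0 20
```

```text
t: 40.25
tool_pos: [0.4052, -0.298, 0.0941]
ee_rot: [171.9, -0.3, -90.0]
ft_force: [-0.0, -0.5, -1.6]
grip_width: 0.0175
```

```bash

python3 -m inch '[{"dx":0,"dy":0,"dz":-0.02,"yaw":0},{"dx":0,"dy":0,"dz":-0.035,"yaw":0},{"dx":-0.015,"dy":-0.005,"dz":-0.025,"yaw":0},{"dx":-0.04,"dy":-0.017,"dz":0,"yaw":0},{"dx":-0.04,"dy":-0.017,"dz":0,"yaw":0},{"dx":-0.04,"dy":-0.017,"dz":0,"yaw":0},{"dx":-0.04,"dy":-0.02,"dz":0,"yaw":0},{"dx":-0.04,"dy":-0.025,"dz":0,"yaw":0},{"dx":-0.035,"dy":-0.025,"dz":0,"yaw":0},{"dx":-0.025,"dy":-0.02,"dz":0,"yaw":0}]'
python3 -c "
from meas import *
to(.571,.0155,.15,-90)"
```

```text
t: 41.25
tool_pos: [0.5664, -0.0154, 0.1552]
ee_rot: [172.1, -0.4, -90.4]
ft_force: [-0.6, -0.0, -1.1]
grip_width: 0.0177
now [ 0.5664 -0.0154  0.1552] [172.1   -0.38 -90.43] tool delta [-0.031  -0.005   0.0043] yaw rad -0.007
```

```bash

python3 -m inch '[{"dx":-0.015,"dy":-0.003,"dz":0,"yaw":0},{"dx":-0.01,"dy":-0.002,"dz":0,"yaw":0},{"dx":-0.003,"dy":0,"dz":0.005,"yaw":0},{"dx":0,"dy":0,"dz":0.01,"yaw":0}]'
python3 -c "
from meas import *
to(.571,.0155,.104,-90)"
```

```text
t: 41.65
tool_pos: [0.5716, 0.0169, 0.1388]
ee_rot: [172.2, -0.4, -90.1]
ft_force: [0.7, 1.1, -0.8]
grip_width: 0.0173
now [0.5716 0.0169 0.1388] [172.21  -0.39 -90.1 ] tool delta [ 0.0011 -0.0041  0.0346] yaw rad -0.002
```

```bash

python3 -m inch '[{"dx":0,"dy":-0.002,"dz":0.012,"yaw":0},{"dx":0,"dy":-0.002,"dz":0.01,"yaw":0},{"dx":0,"dy":0,"dz":0.004,"yaw":0},{"dx":0,"dy":0,"dz":0.002,"yaw":0}]'
python3 -c "
from meas import *
to(.571,.0155,.104,-90)"
```

```text
t: 42.05
tool_pos: [0.569, 0.0142, 0.1053]
ee_rot: [171.9, -0.4, -90.3]
ft_force: [-0.5, -0.6, -1.6]
grip_width: 0.0176
now [0.569  0.0142 0.1053] [171.92  -0.39 -90.33] tool delta [-0.0014 -0.0022  0.001 ] yaw rad -0.006
```

```bash

python3 -m inch '[{"dx":-0.001,"dy":-0.002,"dz":0.001,"yaw":0},{"dx":0,"dy":0,"dz":0.002,"yaw":0},{"dx":0,"dy":0,"dz":0.002,"yaw":0}]'
```

```text
t: 42.35
tool_pos: [0.5709, 0.0141, 0.1038]
ee_rot: [171.8, -0.4, -90.4]
ft_force: [-4.2, 1.1, 8.5]
grip_width: 0.0173
```

Contact; releasing and lifting clear.

```bash

python3 -m inch '[{"dx":0,"dy":0,"dz":0,"yaw":0},{"dx":0,"dy":0,"dz":0,"yaw":0},{"dx":0,"dy":0,"dz":0,"yaw":0},{"dx":0,"dy":0,"dz":-0.01,"yaw":0},{"dx":0,"dy":0,"dz":-0.035,"yaw":0},{"dx":0,"dy":0,"dz":-0.04,"yaw":0},{"dx":0,"dy":0,"dz":-0.03,"yaw":0},{"dx":0,"dy":0,"dz":0,"yaw":0}]' 0.05
python3 -m inch '[{"dx":0.03,"dy":0.02,"dz":-0.03,"yaw":0},{"dx":0.04,"dy":0.02,"dz":0,"yaw":0},{"dx":0.04,"dy":0.02,"dz":0,"yaw":0},{"dx":0.04,"dy":0.02,"dz":0,"yaw":0},{"dx":0.04,"dy":0.02,"dz":0,"yaw":0},{"dx":0.04,"dy":0.02,"dz":0,"yaw":0},{"dx":0.04,"dy":0.02,"dz":0,"yaw":0},{"dx":0.03,"dy":0,"dz":0,"yaw":0},{"dx":0,"dy":0,"dz":0,"yaw":0},{"dx":0,"dy":0,"dz":0,"yaw":0}]'
python3 - <<'E'
from meas import *
for n in ['scene','top']:
    d=get_image(n); d0=dict(np.load(f'pics/{n}0.npz')); save(d['image'],n+'16.png')
    for k,xy,rad,z,tol in [('cap',(.592,.104),.04,.163,.007),('cup',(.617,-.068),.045,.125,.010),('funnel',(.573,.016),.03,.135,.008),('jarL',(.663,.137),.04,.07,.008),('jarR',(.694,-.086),.04,.07,.008),('conetip',(.527,.294),.04,.176,.012)]:
        a,b=top_of(d0,xy,rad,z,tol),top_of(d,xy,rad,z,tol)
        print(n,k,b[0][:3] if b else None, ((b[0]-a[0])[:2]*1000).round(1) if a and b else '')
E
```

```text
t: 43.15
tool_pos: [0.5889, 0.0148, 0.2248]
ee_rot: [172.0, -0.4, -90.4]
ft_force: [1.5, 0.4, 0.5]
grip_width: 0.0501
t: 44.15
tool_pos: [0.4443, -0.2919, 0.2689]
ee_rot: [171.6, -0.1, -90.2]
ft_force: [-0.7, 0.1, -0.4]
grip_width: 0.0503
scene cap [0.589  0.1034 0.0205] [-5.4 -1.1]
scene cup [ 0.6217 -0.069   0.0292] [ 0.1 -0.2]
scene funnel [0.5757 0.0129 0.0106] [-0.5 -2.9]
scene jarL [0.6661 0.1365 0.0173] [0.  0.1]
scene jarR [ 0.6968 -0.0868  0.0168] [-0.3  0. ]
scene conetip [0.535  0.2888 0.018 ] 
top cap [0.5828 0.1043 0.0192] [-5.7 -1. ]
top cup [ 0.6147 -0.0686  0.0273] [-0.2 -0.4]
top funnel [0.5691 0.0131 0.0087] [-1.3 -2.7]
top jarL [0.6604 0.1373 0.0159] [0. 0.]
top jarR [ 0.6913 -0.0862  0.0158] [-0.1  0.2]
top conetip [0.5185 0.2914 0.0173]
```

View pics/scene16.png

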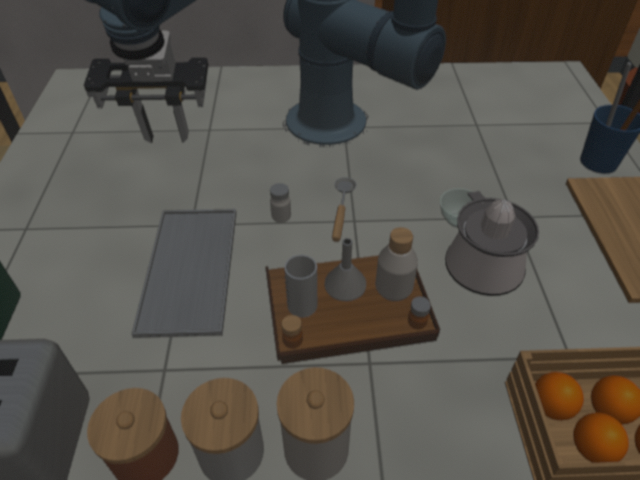

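View pics/top16.png

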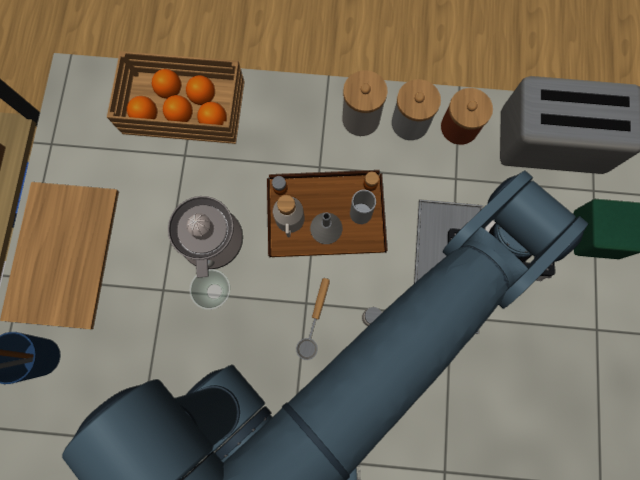

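Everything is in place and at rest, with the arm clear. The cone tip at (197,225) in the top view is over the dish centre. Handing in.

```bash
python3 -c "
from h import *
s=observe();print(s['t'],s['joint_vel'].round(2));print(finish_job())"
```

```text
44.25 [ 0.99 -0.42 -0.21  0.11  0.17 -0.08]
the job is handed in; nothing more can be done
None
```

I did the task in the order asked and handed it in at 44.3 s of the 134 s allowed; `finish_job()` gives no verdict. The funnel, cup and jug went onto the tray. The cone then went onto the juicer's spindle. Last, the jug, cup and funnel went back to their spots on the stand.

Last checks, before and after in the same fixed cameras:
- **Cup:** within 0.5 mm of its start in both views.
- **Funnel:** about 3 mm off in y and 1 mm in x.
- **Jug:** about 5.5 mm short in x and 1 mm in y, against a limit of 15 mm. I did not correct it.
- **Jars and bowl:** the jars moved no more than 0.3 mm. I only checked the bowl by eye, and it looked unmoved.
- **Cone:** upright, with its tip at about 0.177 m (expected 0.176 m). The views disagree on its sideways offset from the spindle. In y they range from 2 mm one way to 5 mm the other, with some height bias in each view. The largest single-view reading was about 9 mm, against a limit of 14 mm.

The tool's tilt drifted by up to about 8° during the job, because the row moves cannot correct tilt. All the grasps held, and the contact forces I saw when setting things down stayed under 20 N. The arm was clear of everything, with joint speeds below 1°/s, when I handed in.

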